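Unbolt the media bin and scoop grinding balls into the milling jar

TASK

Charge the steel milling jar: lift the handle of the barrel bolt out of its notch and draw the bolt right back, then slide the bin's hatch fully open, away from the robot. With the scoop, dip ceramic balls out of the bin, lift at least two of them together clear of the bin and tip two or more into the jar; then lay the scoop back on the bench, flat on its pan. Don't touch the balls with the fingers, leave every other ball in the bin (none on the bench or in the scoop), leave the bolt drawn and the hatch open, and keep the jar and the other glassware standing where they are.

Things in the scene. Friction and masses are not known exactly. Their poses are not given: they have to be found in the camera images.
- bin: White grinding-media bin fixed to the bench, 310 mm long (x), 231 mm wide, 66 mm high. Origin on the bench; x lengthways away from the robot, y left, z up. Its open-topped well lies at x -150 to -5, y -38 to +38 mm, with walls 10 mm thick at the near end and 8 mm on the -y side; all else (x above -5 or y above 38 mm, to x 150 and y 185 mm) is solid deck 66 mm high.
- bin_floor (a point): Centre of the well's flat floor, at x -77.5, y 0, z 8 mm of the bin; the well is 145 x 76 mm inside and 58 mm deep to the rim, covered by the hatch when shut.
- bin_notch (a point): Middle of the notch, at x -75, y 85, z 98 mm of the bin: two upright steel cheeks, 8 mm long in x, each 8 mm thick, 13 mm apart in the bin's y, tops 98 mm above the bench; the lowered handle's stem lies between them. The rod's two sleeves, 20 mm thick, sit at y 50 to 68 and 147 to 165 mm.
- hatch (a joint): Flat aluminium hatch over the well, 160 x 88 x 7 mm, top 74 mm above the bench: 0 shut, slides level along the bin's +x onto the deck, 0.155 m fully open; 2 N of friction, stays where left. With the bolt home, the rod stands in the hatch's staple (x -60, y 27 to 37 mm of the bin, up to 111 mm above the bench) and the hatch moves only 6 mm.
- hatch_handle (a point): Middle of the hatch's black upright grip plate, 12 mm thick in the bin's x, 60 mm long in y, 34 mm tall (73 to 107 mm above the bench), near the hatch's near end, at bin x -149 mm when shut; moves with the hatch.
- bolt (a joint): Barrel bolt on the deck to the left of the well: 10 mm steel rod along the bin's y at bin x -60 mm, axis 92 mm above the bench. 0 home (through the staple), slides along the bin's +y to 0.046 m fully drawn; about 2 N of friction. With the handle down in the notch it moves only 2 to 3 mm.
- bolt_handle (a joint): Turn of the bolt's handle about the rod: 0 lies down in the notch towards the bin's -x, 8 degrees above level; grows as it is lifted, upright at 1.43, stop at 1.6 rad; clear of the notch above about 0.75 rad. Light friction holds it where left.
- bolt_knob (a point): Centre of the steel drum knob (18 mm across, 20 mm long, its axis along the rod, flat ends) at the end of the bolt handle, 52 mm from the rod's axis (stem 8 mm thick); at home at y 85 mm of the bin and 99 mm above the bench. Polished: it pivots easily in a grip. Moves with handle and rod.
- scoop: Loose steel scoop, about 150 g, lying flat on its pan. Origin: centre of the pan's underside; x to the open mouth, z up. Pan 60 long, 66 mm wide, floor 0.6 mm thick at the lip (x +30) to 3 mm at the back (x -30); back and sides 26 mm high, sides 2 mm thick, sloping to nothing at x +12 mm, 62 mm apart there, 55 mm at the back. Handle from the back (x -34, z 20 mm) leans back to -x, 28 degrees from vertical: 10 mm round neck, then a flat grip plate.
- scoop_grip (a point): Middle of the scoop's flat wooden grip plate, at x -84, z 114 mm of the scoop: 12 mm thick, 72 mm wide (scoop's y), 42 mm long along the handle; its flat faces are square to the direction (cos 28, 0, sin 28 degrees) of the scoop's frame.
- scoop_pan (a point): Middle of the space in the scoop's pan, 4 mm behind its centre and 12 mm above its underside.
- jar: Open steel milling jar, loose, 0.9 kg, 124 mm outer diameter, 58 mm tall, wall 5 mm, floor 6 mm thick; origin at the centre of its underside.
- ball0: One of six equal white ceramic grinding balls, 16 mm across, 13 g, origin at its centre, lying on the well's floor towards its far (+x) end, in about two rows; they roll only on slopes over about 8 degrees.
- ball1: One of six equal white ceramic grinding balls, 16 mm across, 13 g, origin at its centre, lying on the well's floor towards its far (+x) end, in about two rows; they roll only on slopes over about 8 degrees.
- ball2: One of six equal white ceramic grinding balls, 16 mm across, 13 g, origin at its centre, lying on the well's floor towards its far (+x) end, in about two rows; they roll only on slopes over about 8 degrees.
- ball3: One of six equal white ceramic grinding balls, 16 mm across, 13 g, origin at its centre, lying on the well's floor towards its far (+x) end, in about two rows; they roll only on slopes over about 8 degrees.
- ball4: One of six equal white ceramic grinding balls, 16 mm across, 13 g, origin at its centre, lying on the well's floor towards its far (+x) end, in about two rows; they roll only on slopes over about 8 degrees.
- ball5: One of six equal white ceramic grinding balls, 16 mm across, 13 g, origin at its centre, lying on the well's floor towards its far (+x) end, in about two rows; they roll only on slopes over about 8 degrees.
- amber_bottle: Bystander: amber bottle with black cap, 58 mm across, 125 mm tall, loose; origin at the centre of its underside.
- beaker: Bystander: small glass beaker, 60 mm across the rim, 70 mm tall, loose; origin at the centre of its underside.
- petri: Bystander: flat shut glass dish, 56 mm across, 14 mm high, loose; origin at the centre of its underside.
- white_bottle: Bystander: white plastic bottle, 54 mm across, 120 mm tall, loose; origin at the centre of its underside.
- dropper: Bystander: small amber jar, 36 mm across, 70 mm tall, loose; origin at the centre of its underside.
- weigh_jar: Bystander: white lidded jar, 60 mm across, 70 mm tall, loose; origin at the centre of its underside.
Not all that is in view belongs to the job. Leave any pink or yellow look-alike of the scoop alone.

How it is judged:
By the outcome, as a careful person would: the job done as asked, in the order asked, and still so for the second after the job is handed in, with the robot touching nothing.
It also fails if it takes over 72 s, if anything falls off the work surface, if the arm or the gripper's body presses on something with over 40 N, if the wrist force passes 120 N, or if a joint passes its speed limit or range.

ROBOT

A 6-joint arm with a two-finger parallel gripper is mounted at the origin on the work surface. World frame = base frame: x ahead of the robot, y to its left, z up, the work surface at z = 0. Lengths are in mm, angles in rad, forces in N, time in s.
With the tool pointing down it reaches from about 375 to 975 mm from the base axis. Payload 3.8 kg.
Tool frame: the origin (TCP) lies midway between the tips of the shut fingers; the grasp point (between the pads) lies 19 mm behind it; z points along the fingers, y is the direction in which the jaws open and shut (so a half turn about z gives the same grasp; the last joint's range is limited). The gripper opens to 88 mm and grips with 3 to 60 N. Pads are 18 mm wide; open, the fingers measure 123 mm over their backs; the gripper's body (75 mm by 187 mm) begins 45 mm behind the grasp point.
Start: joints at [-1.163, 0.264, 1.604, -0, 1.274, -0.037], TCP at [290.431, -609.317, 238.706] pointing down, gripper open.
Joint ranges: [-2.63, 2.63], [-0.94, 2.18], [0.31, 2.57], [-1.31, 4.45], [0, 2.66], [-2.55, 2.55]. Speed limits (rad/s): [2.57, 2.57, 3.14, 3.14, 3.14, 3.14].

INTERFACE

Orientations are given as a unit quaternion [w, x, y, z].
In Python, from workcell import * gives the robot as it stands.
- The arm moves only by the tool step_arm, never from a script. Its argument "increments" is text: rows parted by semicolons, each of 7 numbers parted by spaces: the closure, from 0 (fully open) to 1 (shut), then the shift along the tool's x, y, z each as a share of 400 mm, from -1 to 1, then the turn, a rotation vector about the tool's x, y, z each as a share of 60 degrees, from -1 to 1. In form: grip x y z wx wy wz; .... A call has 1 to 8 rows; each row is the pose to reach, as a shift and turn from the pose commanded when the call began, along the tool's axes at that moment; what a row does not reach only later rows make up. A row lasts 1/8 s, in which the tool goes at most 62.5 mm and 10.7 degrees, less where a joint would pass 70% of its speed; a pose out of reach is approached as far as the arm can. A call with a number of a shift or a turn outside -1 to 1 is refused whole. A call with a gripper value outside its range is refused whole. The fingers move at their own pace and stop on an object; "squeeze" is the grip in N (left out, the last holds). Time passes only in rows, so rows that repeat a pose let the fingers close. It gives the time, the measured TCP pose, the force and the opening at its end, in the units of the state.
- observe(): the state, without advancing time (a new reading comes with each control period).
- read_camera(name): name is "scene" or "top" or "wrist"; returns the picture (400x640x3 uint8, red, green, blue); there is no depth.
- camera_model(name): a dict with "vfov" (degrees; the focal length in pixels is half the picture's height over the tangent of half this angle, whatever the lens; pixels are square), "cx", "cy" (the principal point, pixels), "R" (3x3) and "t" (3): a world point X has camera coordinates R X + t; the wrist camera has in their place "tool_from_camera" (4x4, takes a point from camera to tool coordinates, whose origin is the TCP and whose axes are the flange's). Camera axes: x right, y down, z forward; pixel columns grow to the right and rows downward; lengths in mm; the calibration is good to about 2 mm. The wrist camera is an equidistant fisheye: a pixel r from the principal point sees the ray r / f radians off the axis. A picture is of the moment at which its call begins: read the wrist's pose just before it. camera_model takes no time and is no camera call.
- finish_job(): hands the job in, once; it reports no verdict.
Trained networks look in the newest picture that a camera, given by its name, has taken for a name from the list of things; names that differ only in an ending like _2 or _b are one class to them, and where a whole thing is asked for, a point or a joint stands for the part that bears it (a point fixed in the world has none). Each returns a list of dicts, best first, with "score" (0 to 1); they miss things now and then, are a little off and sometimes report something else, mostly with a low value. They report only what shows in the picture. A call takes as long as a camera call. They do not tell look-alikes from the thing itself.
- spot_in(camera, thing): "centre" ([row, column] in pixels, amid what is visible of it).
- masks_of(camera, thing): "mask" (400x640 bool, what is visible of it) and "centre" ([row, column] in pixels, amid what is visible of it).
- place_of(camera, thing): "centre" ([row, column] in pixels: a listed point, or the origin of a listed thing).
The state is a dict: "time_s": time; "q": joint angles; "joint_vel": joint speeds; "joint_torque": joint torques, N m; "eef_pos": TCP position; "tool_rot": TCP orientation; "contact_force": force on the tool from outside, world axes, zero at the start; "ft_torque": the same for the moment, N m; "gripper_width": opening from 0.0 (shut) to 1.0 (fully open).
Only numpy, scipy, OpenCV 4.12 (cv2) and the standard library are available. Lean on these libraries where they do the work, as an engineer would, in place of code of your own. Each camera call takes 0.05 s, during which the arm holds its last target. There are 200 camera calls.

## Working session

There is one attempt and no reset: what is moved stays moved. The work goes in short steps, Python scripts to look and compute and a tool call to move; the robot and the scene stay as the last step left them, time stands still between calls to the robot, and variables do not carry over. Pictures are saved under pics/ and viewed, about 8 in all and at most 12, crops included, and the job is handed in when it is done.

Besides the shell and the picture viewer there is one more tool, called after "Request:" as name(argument=value, ...), one argument or row to a line, values as JSON. step_arm: Moves the arm, as the interface text tells. Shift numbers are shares of 400 mm and turn numbers shares of 60 degrees, none past 1 either way. Its arguments: {"type":"object","properties":{"increments":{"type":"string"},"squeeze":{"type":"number"}},"required":["increments"]}

```bash
mkdir -p pics; ls
python3 - <<'E'
from workcell import *
import cv2,numpy as np
s=observe();print(s)
for c in("scene","top"):
    im=read_camera(c);cv2.imwrite(f"pics/{c}0.png",im[:,:,::-1])
    print(c,camera_model(c))
    for t in("bin_floor","bin_notch","hatch_handle","bolt_knob","scoop","scoop_grip","scoop_pan","jar","bin","amber_bottle","beaker","petri","white_bottle","dropper","weigh_jar"):
        print(t,[(np.round(d["centre"],1).tolist(),round(d["score"],2)) for d in place_of(c,t)][:3])
print(camera_model("wrist"))
E
```

```text
pics
{'time_s': 0.0, 'q': array([-1.16287830e+00,  2.64780117e-01,  1.60534030e+00, -2.48505830e-05,
        1.27366559e+00, -3.68981881e-02]), 'joint_vel': array([ 0.00261729, -0.00027728, -0.00132353,  0.00066812,  0.00058421,
        0.00045571]), 'joint_torque': array([-8.02401119e-04, -5.02116358e+01, -3.56882215e+01,  7.31567061e-02,
        2.93934275e-02, -1.63143595e-04]), 'eef_pos': array([ 290.16682543, -608.68902652,  237.38800677]), 'tool_rot': array([-1.07566811e-03,  9.75367708e-01,  2.20582481e-01, -2.13952286e-04]), 'contact_force': array([-0.36128545, -0.5514288 , -0.33958867]), 'ft_torque': array([-0.00375071,  0.05579325,  0.03107238]), 'gripper_width': 1.001426987528418}
scene {'vfov': 44.057781324312124, 'cx': 312.0710552626899, 'cy': 206.9040878009437, 'R': array([[ 0.76129303,  0.64836757, -0.00723945],
       [ 0.34572075, -0.41532949, -0.84141463],
       [-0.54855272,  0.63806026, -0.54034158]]), 't': array([-371.21385294, -132.38450789, 2226.0166172 ])}
bin_floor [([202.3, 352.7], 0.74), ([213.5, 366.5], 0.24)]
bin_notch [([179.0, 369.3], 0.93)]
hatch_hand
[... 1532 characters left out ...]
.5, 303.7], 0.71)]
beaker [([154.2, 352.8], 0.76)]
petri [([208.9, 349.3], 0.62), ([224.0, 415.3], 0.56), ([191.2, 230.2], 0.18)]
white_bottle [([149.2, 396.8], 0.63), ([215.5, 393.4], 0.61)]
dropper [([223.5, 416.2], 0.44)]
weigh_jar [([170.8, 185.3], 0.48)]
{'vfov': 65.70646984690485, 'cx': 323.2245869424279, 'cy': 203.00326737495624, 'tool_from_camera': array([[ 1.69218605e-04, -9.60339957e-01, -2.78831737e-01,
         7.16803154e+01],
       [ 9.99998615e-01,  6.24195734e-04, -1.54294392e-03,
        -3.41085514e-02],
       [ 1.65579628e-03, -2.78831090e-01,  9.60338733e-01,
        -1.45726763e+02],
       [ 0.00000000e+00,  0.00000000e+00,  0.00000000e+00,
         1.00000000e+00]])}
```

```bash
cat > h.py <<'E'
from workcell import *
import cv2,numpy as np
from scipy.spatial.transform import Rotation as Ro
def ray(c,rc,s=None):
    m=camera_model(c);f=200/np.tan(np.radians(m["vfov"]/2));v=np.array([rc[1]-m["cx"],rc[0]-m["cy"]])/f
    if c!="wrist":
        R=m["R"];return -R.T@m["t"],R.T@np.r_[v,1]
    s=s or observe();r=np.hypot(*v);d=np.r_[v/max(r,1e-9)*np.sin(r),np.cos(r)]
    T=m["tool_from_camera"];W=tool(s)
    return W[0]+W[1].apply(T[:3,3]),W[1].apply(T[:3,:3]@d)
def tool(s): 
    q=s["tool_rot"];return s["eef_pos"],Ro.from_quat([q[1],q[2],q[3],q[0]])
def onz(c,rc,z,s=None):
    o,d=ray(c,rc,s);return o+d*(z-o[2])/d[2]
def tri(rs):
    A=0;b=0
    for o,d in rs:
        d=d/np.linalg.norm(d);P=np.eye(3)-np.outer(d,d);A=A+P;b=b+P@o
    return np.linalg.solve(A,b)
def proj(c,X):
    m=camera_model(c);f=200/np.tan(np.radians(m["vfov"]/2));p=m["R"]@np.array(X)+m["t"];return [m["cy"]+f*p[1]/p[2],m["cx"]+f*p[0]/p[2]]
E
python3 - <<'E'
from h import *
a=cv2.imread("pics/top0.png")[110:310,150:490];b=cv2.imread("pics/scene0.png")[140:320,140:440]
a=cv2.resize(a,None,fx=1.76,fy=1.76,interpolation=2)[:300];
cv2.imwrite("pics/c1.png",cv2.resize(cv2.imread("pics/top0.png")[120:300,160:480],None,fx=2.5,fy=2.5,interpolation=2))
cv2.imwrite("pics/c2.png",cv2.resize(b,None,fx=2.6,fy=2.6,interpolation=2))
for n,t,s,z in [("floor",(191.8,255.7),(202.3,352.7),8),("notch",(192.2,232.8),(179,369.3),98),("hh",(215.7,254.8),(182.8,336.3),90),("knob",(198.9,231.8),(174,360.7),99),("bin",(175,261.4),(214.3,371),0),("jar",(184.8,320.3),(235.7,323.6),0),
("scA",(256.1,369.6),(272.1,174.3),0),("scB",(248.9,453.7),(272.1,174.3),0),("scC",(193.9,386.4),(262.6,270.5),0),
("amber",(143.5,303.7),(242.2,362.1),0),("beaker",(154.2,352.8),(262.2,326.4),0),("petri",(208.9,349.3),(239,279.7),0),("white",(149.2,396.8),(292,300.2),0),("drop",(223.5,416.2),(265.5,225.9),0),("weigh",(170.8,185.3),(187.8,410.5),0)]:
    print(n,onz("top",t,z).round(),onz("scene",s,z).round(),tri([ray("top",t),ray("scene",s)]).round())
for p in [(276.7,386.9),(244.3,438.3),(215.5,394.2)]:print("top grip",onz("top",p,114).round())
for p in [(225.9,253.5),(242.8,195.4),(204,212.9)]:print("scene grip",onz("scene",p,114).round())
for p in [(272.1,174.3),(262.6,270.5),(232.4,240.3)]:print("scene scoop",onz("scene",p,0).round())
E
```

```text
floor [581. 166.   8.] [558. 175.   8.] [575. 161.  22.]
notch [573. 237.  98.] [586. 244.  98.] [579. 242.  95.]
hh [490. 160.  90.] [494. 145.  90.] [488. 159.  82.]
knob [549. 240.  99.] [536. 254.  99.] [548. 238. 110.]
bin [644. 147.   0.] [660. 160.   0.] [652. 153.  -1.]
jar [607. -73.   0.] [606. -73.   0.] [607. -73.   0.]
scA [ 342. -255.    0.] [ 350. -560.    0.] [ 264. -373. -156.]
scB [ 368. -569.    0.] [ 350. -560.    0.] [ 367. -567.   14.]
scC [ 573. -320.    0.] [ 565. -314.    0.] [ 572. -319.    7.]
amber [763. -11.   0.] [740. -14.   0.] [754. -17.  10.]
beaker [ 722. -195.    0.] [ 713. -188.    0.] [ 720. -195.    9.]
petri [ 517. -181.    0.] [ 495. -193.    0.] [ 508. -189.    5.]
white [ 741. -360.    0.] [ 743. -359.    0.] [ 742. -360.   -0.]
drop [ 463. -430.    0.] [ 458. -424.    0.] [ 463. -428.    6.]
weigh [660. 429.   0.] [672. 440.   0.] [666. 435.  -1.]
top grip [ 277. -302.  114.]
top grip [ 389. -483.  114.]
top grip [ 490. -330.  114.]
scene grip [ 483. -305.  114.]
scene grip [ 407. -495.  114.]
scene grip [ 266. -303.  114.]
scene scoop [ 350. -560.    0.]
scene scoop [ 565. -314.    0.]
scene scoop [ 351. -258.    0.]
```

View pics/c1.png

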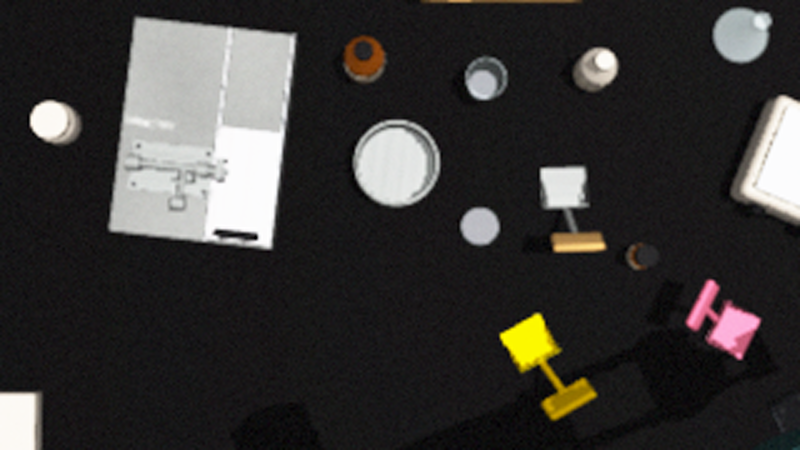

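View pics/c2.png

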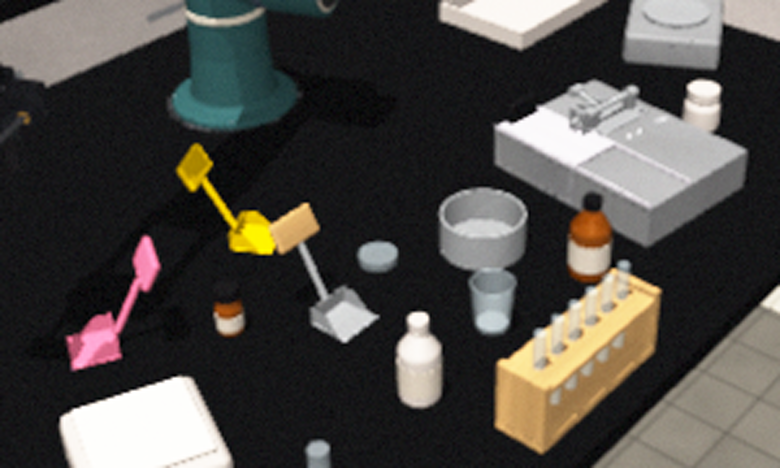

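The steel scoop with the wooden grip is the middle one: pan at about (193, 386) in the top picture and (263, 270) in the scene picture. The yellow one (256, 370) and the pink one (249, 453) in the top picture are the look-alikes. In the top picture the bin's corners are at about (212,204), (219,269), (127,214) and (134,278). The jar is at (185, 320).

```bash
cat >> h.py <<'E'
def frame(o,yaw):  # bin/world
    return np.r_[o,0] if len(o)==2 else np.array(o),Ro.from_euler("z",yaw,degrees=True)
E
python3 - <<'E'
from h import *
P={}
for n,(c,r),b in [("nl",(109,231),(-155,185)),("nr",(272,248),(-155,-46)),("fl",(134,17),(155,185)),("fr",(296,34),(155,-46))]:
    P[n]=(onz("top",(120+r/2.5,160+c/2.5),66),b);print(n,P[n][0].round())
A=np.array([v[0][:2] for v in P.values()]);B=np.array([v[1] for v in P.values()],float)
a0,b0=A.mean(0),B.mean(0);z=((A-a0)@[1,1j])@np.conj((B-b0)@[1,1j]);yaw=np.angle(z)
R=Ro.from_euler("z",yaw).as_matrix()[:2,:2];o=a0-R@b0;print("yaw",np.degrees(yaw),"o",o,"res",(A-o-B@R.T).round())
for n,p in [("knob",(-111.5,85)),("hh",(-149,0)),("floor",(-77.5,0)),("notch",(-75,85))]:print(n,(o+R@p).round())
g=tri([ray("top",(215.5,394.2)),ray("scene",(225.9,253.5))]);p=tri([ray("top",(195.1,387.4)),ray("scene",(259.6,273.3))]);print("scoop grip,pan",g,p,np.degrees(np.arctan2(*(p-g)[1::-1])))
print(tool(observe())[1].as_matrix().round(3))
E
```

```text
nl [503. 345.  66.]
nr [478. 113.  66.]
fl [812. 313.  66.]
fr [787.  79.  66.]
yaw -6.055525506546964 o [637.58392751 143.37304816] res [[-0.  2.]
 [-0. -1.]
 [ 0.  2.]
 [ 0. -2.]]
knob [536. 240.]
hh [489. 159.]
floor [561. 152.]
notch [572. 236.]
scoop grip,pan [ 493.77945356 -322.66573552  128.3009514 ] [ 572.5431762  -315.90221109   18.40019824] 4.908009384740202
[[ 0.903  0.43   0.   ]
 [ 0.43  -0.903  0.   ]
 [ 0.     0.    -1.   ]]
```

```bash
cat >> h.py <<'E'
BO=np.array([637.6,143.4,0]);BY=-6.06
def down(yaw,tilt=0):
    "tool x at world yaw; tilt deg about tool x: + leans hand back (-y tool side)"
    return Ro.from_euler("z",yaw,degrees=True)*Ro.from_euler("x",180,degrees=True)*Ro.from_euler("x",tilt,degrees=True)
def inc(pos,rot,s=None):
    s=s or observe();p,R=tool(s);d=R.inv().apply(np.array(pos)-p)/400;w=(R.inv()*rot).as_rotvec(degrees=True)/60
    k=max(1,np.abs(d).max(),np.abs(w).max());print("k",round(k,2),"inc",np.round(np.r_[d,w]/(k if k>1 else 1),3),"|deg|",round(np.linalg.norm(w)*60,1),"mm",round(np.linalg.norm(d)*400,1))
def b2w(p): return BO+Ro.from_euler("z",BY,degrees=True).apply(p)
E
python3 - <<'E'
from h import *
inc(b2w([-111.5,85,240]),down(174))
print(down(0,28).as_matrix().round(2))
E
```

```text
k 2.48 inc [ 0.593 -0.667 -0.001  0.     0.    -1.   ] |deg| 148.5 mm 883.7
[[ 1.    0.    0.  ]
 [ 0.   -0.88  0.47]
 [ 0.   -0.47 -0.88]]
```

Request:
step_arm(
  increments="0 0.59 -0.67 0 0 0 -1;0 0.59 -0.67 0 0 0 -1;0 0.59 -0.67 0 0 0 -1;0 0.59 -0.67 0 0 0 -1;0 0.59 -0.67 0 0 0 -1;0 0.59 -0.67 0 0 0 -1;0 0.59 -0.67 0 0 0 -1",
)

```text
time_s: 2.48
eef_pos: [388.7, -263.4, 239.0]
tool_rot: [0.0, 0.733, 0.68, 0.0]
contact_force: [0.5, -0.2, -0.5]
gripper_width: 1.006
```

Request:
step_arm(
  increments="0 0.87 0.18 0 0 0 -1;0 0.87 0.18 0 0 0 -1;0 0.87 0.18 0 0 0 -1;0 0.87 0.18 0 0 0 -1;0 0.87 0.18 0 0 0 -1;0 0.87 0.18 0 0 0 -1;0 0.87 0.18 0 0 0 -1",
)

```text
time_s: 3.35
eef_pos: [488.4, 76.9, 238.8]
tool_rot: [0.0, 0.295, 0.955, 0.0]
contact_force: [0.3, -0.7, 0.3]
gripper_width: 0.998
```

Run:
```python
from h import *
print(observe()["time_s"],observe()["eef_pos"],observe()["q"])
inc(b2w([-111.5,85,240]),down(174))
```

```text
3.35 [488.44780368  76.86851359 238.77047976] [ 1.05752680e-01 -8.23457171e-02  1.97982369e+00 -6.00725829e-05
  1.24370168e+00 -8.65150139e-01]
k 1 inc [ 0.132  0.403 -0.003  0.     0.    -0.473] |deg| 28.4 mm 169.5
```

Request:
step_arm(
  increments="0 0.13 0.4 0 0 0 -0.47;0 0.13 0.4 0 0 0 -0.47;0 0.13 0.4 0 0 0 -0.47;0 0.13 0.4 0 0 0 -0.47;0 0.13 0.4 0 0 0 -0.47",
)

```text
time_s: 3.98
eef_pos: [535.4, 234.8, 238.3]
tool_rot: [-0.0, 0.057, 0.998, -0.001]
contact_force: [-1.0, -0.6, 0.8]
gripper_width: 0.998
```

Run:
```python
from h import *
s=observe();print(s["eef_pos"],tool(s)[1].as_euler("ZYX",degrees=True).round(1))
im=read_camera("wrist");cv2.imwrite("pics/w1.png",im[:,:,::-1])
for t,z in [("bolt_knob",99),("bin_notch",98),("hatch_handle",90),("bin_floor",8),("bin",0)]:
    for d in place_of("wrist",t)[:2]:
        X=onz("wrist",d["centre"],z,s);print(t,np.round(d["centre"]),round(d["score"],2),X.round(1),Ro.from_euler("z",-BY,degrees=True).apply(X-BO).round(1))
```

```text
[535.37113051 234.79768165 238.30687846] [ 173.5   -0.  -179.9]
bolt_knob [200. 336.] 0.97 [544.1 246.1  99. ] [-103.8   92.2   99. ]
bin_notch [234. 333.] 0.83 [578.6 239.4  98. ] [-68.8  89.3  98. ]
bin_notch [231.  37.] 0.55 [ 541.8 -180.3   98. ] [ -61.1 -332.    98. ]
hatch_handle [158. 249.] 0.74 [495.5 166.8  90. ] [-143.8    8.3   90. ]
bin [256. 272.] 0.62 [641.7 151.8   0. ] [3.2 8.8 0. ]
```

View pics/w1.png

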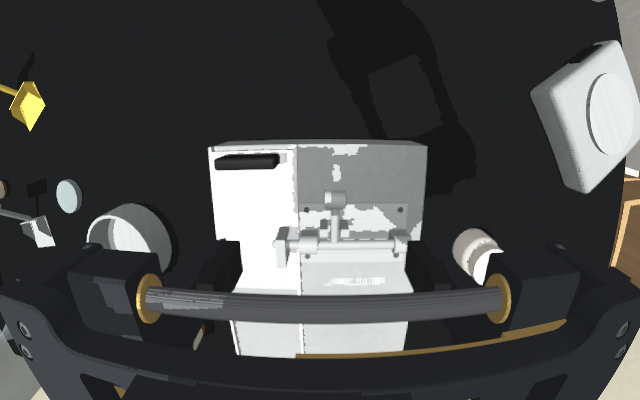

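The wrist view shows the knob at (199,335), the notch at (234,333), the hatch handle at (160,248) and the staple at (245,282). The bin sits about 6 mm further +x/+y than my estimate from the corners.

```bash
sed -i 's/BO=.*;/BO=np.array([644.0,149.5,0]);/' h.py
python3 - <<'E'
from h import *
inc(b2w([-111.5,85,150]),down(173.7))
E
```

```text
k 1 inc [-0.014  0.027  0.222  0.     0.    -0.002] |deg| 0.1 mm 89.8
```

Request:
step_arm(
  increments="0 -0.014 0.02 0.22 0 0 0;0 -0.014 0.02 0.22 0 0 0;0 -0.014 0.02 0.22 0 0 0;0 -0.014 0.02 0.22 0 0 0",
)

```text
time_s: 4.78
eef_pos: [542.4, 244.1, 152.2]
tool_rot: [0.001, 0.055, 0.998, 0.0]
contact_force: [0.1, -0.5, 0.3]
gripper_width: 0.998
```

```bash
cat >> h.py <<'E'
def look(things,cam="wrist"):
    s=observe();im=read_camera(cam);print("t",s["time_s"],"tcp",s["eef_pos"].round(1),tool(s)[1].as_euler("ZYX",degrees=True).round(1),"w",round(s["gripper_width"]*88,1))
    for t,z in things:
        for d in place_of(cam,t)[:2]:
            X=onz(cam,d["centre"],z,s);print(t,np.round(d["centre"]),round(d["score"],2),X.round(1),"bin",Ro.from_euler("z",-BY,degrees=True).apply(X-BO).round(1))
    return im
E
python3 - <<'E'
from h import *
look([("bolt_knob",99),("bin_notch",98),("hatch_handle",90)])
inc(b2w([-111.5,85,80]),down(173.7))
E
```

```text
t 4.775 tcp [542.4 244.1 152.2] [1.737e+02 1.000e-01 1.799e+02] w 87.8
bolt_knob [224. 325.] 0.91 [543.2 245.6  99. ] bin [-110.4   84.9   99. ]
bolt_knob [282. 250.] 0.53 [583.8 184.6  99. ] bin [-63.6  28.5  99. ]
bin_notch [269. 323.] 0.57 [578.6 240.2  98. ] bin [-74.6  83.3  98. ]
hatch_handle [171. 207.] 0.73 [498.2 165.7  90. ] bin [-146.7    0.7   90. ]
hatch_handle [282. 247.] 0.52 [589.2 178.5  90. ] bin [-57.6  23.   90. ]
k 1 inc [ 0.002  0.003  0.182  0.001  0.003 -0.   ] |deg| 0.2 mm 72.8
```

Request:
step_arm(
  increments="0 0.001 0.003 0.18 0 0 0;0 0.001 0.003 0.18 0 0 0;0 0.001 0.003 0.18 0 0 0;0.5 0.001 0.003 0.18 0 0 0;1 0.001 0.003 0.18 0 0 0;1 0.001 0.003 0.18 0 0 0;1 0.001 0.003 0.18 0 0 0;1 0.001 0.003 0.18 0 0 0",
  squeeze=15,
)

```text
time_s: 5.98
eef_pos: [541.3, 245.3, 78.8]
tool_rot: [0.0, 0.055, 0.998, 0.0]
contact_force: [-0.4, -0.1, 0.6]
gripper_width: 0.455
```

Run:
```python
from h import *
s=observe();print(s["eef_pos"],s["contact_force"],s["gripper_width"]*88)
# arc rows: knob dx (bin +x = tool -x ), dz
a0=np.radians(8)
for a in np.radians([20,35,50,65,78]):
    print(np.round([ -52*(np.cos(a0)-np.cos(a))/400, -52*(np.sin(a)-np.sin(a0))/400],3))
```

```text
[541.32857732 245.2688906   78.81259607] [-0.37200156 -0.14502423  0.55067074] 40.01822376070612
[-0.007 -0.026]
[-0.022 -0.056]
[-0.045 -0.081]
[-0.074 -0.1  ]
[-0.102 -0.109]
```

Request:
step_arm(
  increments="1 0 0 0 0 0 0;1 0 0 0 0 0 0;1 0 0 0 0 0 0;1 0 0 0 0 0 0",
)

```text
time_s: 6.48
eef_pos: [541.2, 245.1, 78.6]
tool_rot: [-0.0, 0.055, 0.998, -0.0]
contact_force: [0.1, -0.3, -0.1]
gripper_width: 0.216
```

Request:
step_arm(
  increments="1 -0.007 0 -0.026 0 0 0;1 -0.022 0 -0.056 0 0 0;1 -0.045 0 -0.081 0 0 0;1 -0.074 0 -0.1 0 0 0;1 -0.102 0 -0.109 0 0 0;1 -0.102 0 -0.109 0 0 0;1 -0.102 0 -0.109 0 0 0",
)

```text
time_s: 7.35
eef_pos: [583.0, 240.7, 123.0]
tool_rot: [0.001, 0.055, 0.998, 0.0]
contact_force: [-0.0, -1.8, 2.1]
gripper_width: 0.227
```

Run:
```python
from h import *
look([("bolt_knob",143)])
```

```text
t 7.35 tcp [583.  240.7 123. ] [1.737e+02 1.000e-01 1.800e+02] w 20.0
bolt_knob [286. 322.] 0.82 [587.8 239.9 143. ] bin [-65.4  83.9 143. ]
```

Request:
step_arm(
  increments="1 0 0.04 0 0 0 0;1 0 0.08 0 0 0 0;1 0 0.11 0 0 0 0;1 0 0.13 0 0 0 0;1 0 0.13 0 0 0 0;1 0 0.13 0 0 0 0",
)

```text
time_s: 8.2
eef_pos: [586.4, 287.2, 122.5]
tool_rot: [-0.002, 0.054, 0.999, -0.005]
contact_force: [-4.5, -19.7, 11.0]
gripper_width: 0.222
```

Request:
step_arm(
  increments="0.6 0 0.115 0 0 0 0;0.6 0 0.115 0 0 0 0;0.6 0 0.115 0 0 0 0;0.6 0 0.115 0 0 0 0;0 0 0.11 -0.12 0 0 0;0 0 0.11 -0.25 0 0 0;0 0 0.11 -0.25 0 0 0;0 0 0.11 -0.25 0 0 0",
)

```text
time_s: 9.2
eef_pos: [591.8, 337.1, 221.7]
tool_rot: [-0.0, 0.055, 0.999, 0.0]
contact_force: [0.4, 1.2, -0.4]
gripper_width: 0.999
```

Run:
```python
from h import *
s=observe();print(s["eef_pos"],s["contact_force"],s["gripper_width"])
inc(b2w([-147.5,0.5,190]),down(84))
```

```text
[591.80033698 337.11796207 221.65009338] [ 0.44459887  1.18209264 -0.43197507] 0.9989323281084938
k 1.5 inc [ 0.126 -0.302  0.053 -0.    -0.001  1.   ] |deg| 89.7 mm 198.4
```

Request:
step_arm(
  increments="0 0.126 -0.302 0 0 0 1;0 0.126 -0.302 0 0 0 1;0 0.126 -0.302 0 0 0 1;0 0.126 -0.302 0 0 0 1;0 0.126 -0.302 0 0 0 1;0 0.126 -0.302 0 0 0 1;0 0.126 -0.302 0 0 0 1",
)

```text
time_s: 10.07
eef_pos: [527.6, 221.9, 219.9]
tool_rot: [-0.001, 0.546, 0.838, -0.001]
contact_force: [-0.5, -0.2, -0.3]
gripper_width: 0.998
```

Run:
```python
from h import *
im=look([("bolt_knob",143),("bin_notch",98),("hatch_handle",90)])
cv2.imwrite("pics/w2.png",im[:,:,::-1])
inc(b2w([-147.5,0.5,190]),down(84))
```

```text
t 10.075 tcp [527.6 221.9 219.9] [ 113.8   -0.  -179.8] w 87.8
bolt_knob [ 70. 490.] 0.68 [599.4 379.7 143. ] bin [-68.6 224.2 143. ]
bolt_knob [174. 434.] 0.56 [592.1 284.2 143. ] bin [-65.8 128.4 143. ]
bin_notch [202. 381.] 0.58 [577.  239.2  98. ] bin [-76.1  82.1  98. ]
hatch_handle [234. 272.] 0.71 [497.1 166.3  90. ] bin [-147.8    1.2   90. ]
k 1 inc [-0.097 -0.128  0.079 -0.001  0.     0.496] |deg| 29.8 mm 71.6
```

View pics/w2.png

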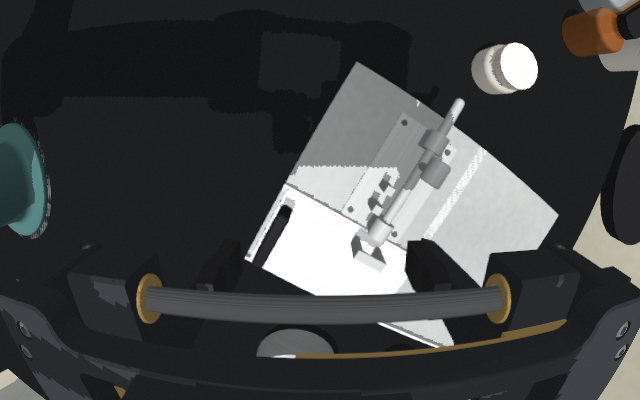

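Request:
step_arm(
  increments="0 -0.1 -0.13 0.08 0 0 0.5;0 -0.1 -0.13 0.08 0 0 0.5;0 -0.1 -0.13 0.08 0 0 0.5;0 -0.1 -0.13 0.08 0 0 0.5;0 -0.1 -0.13 0.08 0 0 0.5",
)

```text
time_s: 10.9
eef_pos: [497.7, 164.3, 190.5]
tool_rot: [0.0, 0.744, 0.668, 0.0]
contact_force: [0.6, 0.3, 0.7]
gripper_width: 0.999
```

Run:
```python
from h import *
look([("hatch_handle",90)])
inc(b2w([-147.5,0.5,80]),down(84))
```

```text
t 10.9 tcp [497.7 164.3 190.5] [ 83.9  -0.  180. ] w 87.9
hatch_handle [203. 322.] 0.57 [496.8 164.9  90. ] bin [-148.    -0.3   90. ]
k 1 inc [ 0.003 -0.001  0.276  0.    -0.    -0.003] |deg| 0.2 mm 110.5
```

Request:
step_arm(
  increments="0 0 0 0.276 0 0 0;0.3 0 0 0.276 0 0 0;0.8 0 0 0.276 0 0 0;1 0 0 0.276 0 0 0;1 0 0 0.276 0 0 0;1 0 0 0.276 0 0 0;1 0 0 0.276 0 0 0;1 0 0 0.276 0 0 0",
  squeeze=20,
)

```text
time_s: 12.0
eef_pos: [497.6, 164.2, 80.2]
tool_rot: [0.0, 0.745, 0.667, 0.0]
contact_force: [-0.8, 0.6, -0.7]
gripper_width: 0.228
```

Request:
step_arm(
  increments="1 0 0 0 0 0 0;1 0 0 0 0 0 0;1 0 0 0 0 0 0;1 0 0 0 0 0 0",
)

```text
time_s: 12.5
eef_pos: [497.3, 164.2, 80.0]
tool_rot: [-0.0, 0.745, 0.667, -0.0]
contact_force: [-1.7, 0.1, 2.1]
gripper_width: 0.137
```

Request:
step_arm(
  increments="1 0 0.06 0 0 0 0;1 0 0.14 0 0 0 0;1 0 0.22 0 0 0 0;1 0 0.3 0 0 0 0;1 0 0.36 0 0 0 0;1 0 0.39 0 0 0 0;1 0 0.4 0 0 0 0;1 0 0.4 0 0 0 0",
)

```text
time_s: 13.5
eef_pos: [649.5, 147.0, 79.7]
tool_rot: [-0.005, 0.745, 0.667, -0.006]
contact_force: [-21.2, -0.4, 16.1]
gripper_width: 0.136
```

Request:
step_arm(
  increments="1 0 0 0 0 0 0;1 0 0 0 0 0 0",
)

```text
time_s: 13.75
eef_pos: [649.4, 147.0, 79.6]
tool_rot: [-0.005, 0.745, 0.667, -0.006]
contact_force: [-20.8, 1.4, 16.2]
gripper_width: 0.135
```

Request:
step_arm(
  increments="0.6 0 -0.01 0 0 0 0;0.6 0 -0.01 0 0 0 0;0.6 0 -0.01 0 0 0 0;0 0 -0.01 -0.1 0 0 0;0 0 -0.1 -0.25 0 0 0;0 0 -0.2 -0.35 0 0 0;0 0 -0.2 -0.35 0 0 0;0 0 -0.2 -0.35 0 0 0",
)

```text
time_s: 14.75
eef_pos: [577.4, 155.3, 219.8]
tool_rot: [0.0, 0.745, 0.667, 0.0]
contact_force: [-0.1, -0.6, -0.1]
gripper_width: 0.941
```

Run:
```python
from h import *
im=look([("hatch_handle",90),("bin_floor",8)]);cv2.imwrite("pics/w3.png",im[:,:,::-1])
s=observe()
for k in range(1):
  for d in spot_in("wrist","ball0"):
    X=onz("wrist",d["centre"],16,s);print(np.round(d["centre"]),round(d["score"],2),Ro.from_euler("z",-BY,degrees=True).apply(X-BO).round(1))
```

```text
t 14.75 tcp [577.4 155.3 219.8] [ 83.7  -0.  179.9] w 82.8
hatch_handle [194. 400.] 0.65 [649.1 148.2  90. ] bin [ 5.2 -0.7 90. ]
bin_floor [174. 316.] 0.71 [569.4 160.6   8. ] bin [-75.3   3.1   8. ]
bin_floor [192. 366.] 0.7 [625.9 131.5   8. ] bin [-16.1 -19.8   8. ]
[163. 370.] 0.69 [-15.3  17.   16. ]
[196. 350.] 0.69 [-37.8 -21.9  16. ]
[178. 346.] 0.58 [-42.1  -1.1  16. ]
[162. 352.] 0.46 [-36.   17.7  16. ]
```

View pics/w3.png

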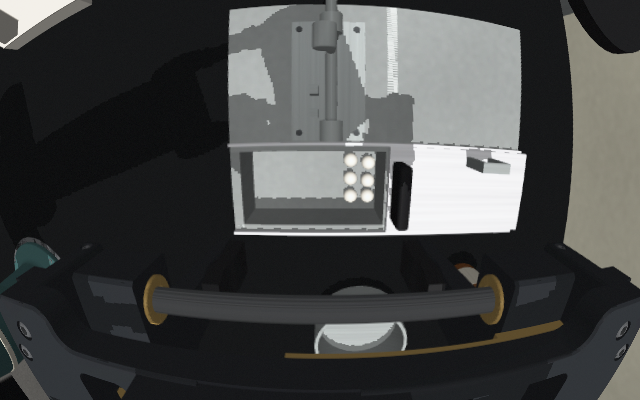

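The hatch is open, with its grip at (194,400). The six balls lie in two rows of three around (160–197, 350–368). Next is the scoop.

```bash
cat >> h.py <<'E'
def scoop_tool(o,yaw,pitch=0,along=0,SX=-84,SZ=114):
    "TCP pose that holds a scoop whose origin is at o, yaw deg, pitch deg (+ = mouth up); along = retreat mm along handle"
    S=Ro.from_euler("z",yaw,degrees=True)*Ro.from_euler("y",-pitch,degrees=True)
    R=Ro.from_matrix(S.as_matrix()@np.array([[0,np.cos(np.radians(28)),np.sin(np.radians(28))],[1,0,0],[0,np.sin(np.radians(28)),-np.cos(np.radians(28))]]))
    return np.array(o)+S.apply([SX,0,SZ])+R.apply([0,0,19-along]),R
E
python3 - <<'E'
from h import *
p,R=scoop_tool([573,-318,0],6,0,130);print(p,np.linalg.det(R.as_matrix()),R.as_matrix().round(2));inc(p,R)
E
```

```text
[ 437.63428871 -332.22750957  212.00718281] 0.9999999999999998 [[-0.1   0.88  0.47]
 [ 0.99  0.09  0.05]
 [-0.    0.47 -0.88]]
k 1.25 inc [-1.    -0.169  0.013 -0.375  0.041 -0.161] |deg| 30.7 mm 506.7
```

Request:
step_arm(
  increments="0 -0.3 -0.05 -0.03 -0.15 0 -0.06;0 -0.6 -0.1 -0.03 -0.25 0 -0.1;0 -1 -0.17 0 -0.38 0.04 -0.16;0 -1 -0.17 0 -0.38 0.04 -0.16;0 -1 -0.17 0 -0.38 0.04 -0.16;0 -1 -0.17 0 -0.38 0.04 -0.16;0 -1 -0.17 0 -0.38 0.04 -0.16;0 -1 -0.17 0 -0.38 0.04 -0.16",
)

```text
time_s: 15.95
eef_pos: [464.3, -237.9, 218.6]
tool_rot: [0.133, 0.674, 0.711, 0.147]
contact_force: [-0.1, -0.2, -0.0]
gripper_width: 1.001
```

Run:
```python
from h import *
p,R=scoop_tool([573,-318,0],6,0,130);inc(p,R);print(observe()["eef_pos"])
```

```text
k 1 inc [-0.232 -0.079 -0.018 -0.087  0.012 -0.046] |deg| 5.9 mm 98.3
[ 464.32526889 -237.86848614  218.62366148]
```

Request:
step_arm(
  increments="0 -0.23 -0.08 -0.02 -0.087 0.012 -0.046;0 -0.23 -0.08 -0.02 -0.087 0.012 -0.046;0 -0.23 -0.08 -0.02 -0.087 0.012 -0.046;0 -0.23 -0.08 -0.02 -0.087 0.012 -0.046",
)

```text
time_s: 16.45
eef_pos: [438.7, -327.3, 213.2]
tool_rot: [0.161, 0.647, 0.723, 0.181]
contact_force: [0.1, 0.8, 0.4]
gripper_width: 1.0
```

Run:
```python
from h import *
im=look([("scoop_grip",114),("scoop_pan",12),("scoop",0)]);cv2.imwrite("pics/w4.png",im[:,:,::-1])
```

```text
t 16.45 tcp [ 438.7 -327.3  213.2] [ 96.3  -0.  151.9] w 88.0
scoop_grip [192. 318.] 0.87 [ 484.5 -314.   114. ] bin [-109.7 -477.7  114. ]
scoop_grip [176.  50.] 0.76 [ 270.  -299.1  114. ] bin [-324.6 -485.6  114. ]
scoop_pan [361. 183.] 0.72 [ 358.9 -563.2   12. ] bin [-208.2 -738.8   12. ]
scoop_pan [170. 338.] 0.68 [ 564.6 -309.    12. ] bin [ -30.6 -464.3   12. ]
scoop [171. 339.] 0.91 [ 574.4 -311.7    0. ] bin [ -20.5 -466.     0. ]
scoop [119. 151.] 0.81 [ 341.4 -259.1    0. ] bin [-257.8 -438.2    0. ]
```

View pics/w4.png

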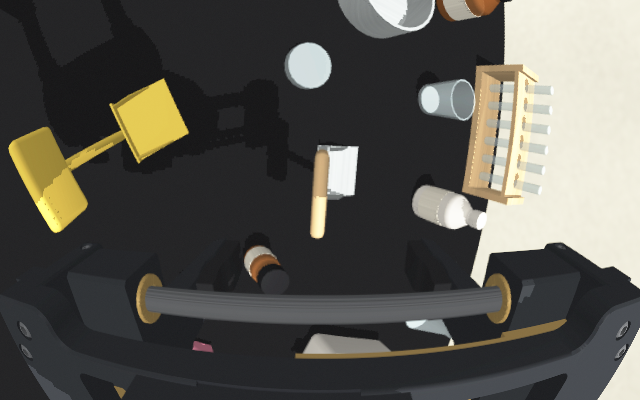

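The wooden-grip scoop sits straight ahead: its plate is edge-on at about (192,318) with the pan behind it at (170,338). The yellow one is far off to the left. I'll close in.

Run:
```python
from h import *
p,R=scoop_tool([571,-311.8,0],3.4,0,60);print(p);inc(p,R)
```

```text
[ 467.93340076 -317.92328427  150.20085131]
k 1 inc [ 0.015 -0.01   0.176  0.002 -0.023  0.045] |deg| 3.0 mm 70.7
```

Request:
step_arm(
  increments="0 0.015 -0.01 0.176 0 -0.023 0.045;0 0.015 -0.01 0.176 0 -0.023 0.045;0 0.015 -0.01 0.176 0 -0.023 0.045;0 0.015 -0.01 0.176 0 -0.023 0.045",
)

```text
time_s: 17.15
eef_pos: [468.2, -320.4, 152.2]
tool_rot: [0.169, 0.665, 0.705, 0.176]
contact_force: [0.3, -0.9, 0.4]
gripper_width: 0.998
```

Run:
```python
from h import *
im=look([("scoop_grip",114),("scoop_pan",12),("scoop",0)])
s=observe()
m=masks_of("wrist","scoop_grip")
for d in m[:1]:
    y,x=np.nonzero(d["mask"]&(im[:,:,0].astype(int)-im[:,:,2]>40));print("wood rows",y.min(),y.max(),"cols",x.min(),x.max(),"mean",y.mean(),x.mean())
    pts=np.c_[x,y].astype(np.float32);print(cv2.minAreaRect(pts))
    print("mean->",onz("wrist",(y.mean(),x.mean()),125,s).round(1))
    for r in ((y.min(),x[y==y.min()].mean()),(y.max(),x[y==y.max()].mean())):print(r,onz("wrist",r,131,s).round(1))
```

```text
t 17.15 tcp [ 468.2 -320.4  152.2] [ 93.3   0.2 151.8] w 87.8
scoop_grip [221. 322.] 0.73 [ 487.  -314.5  114. ] bin [-107.1 -477.9  114. ]
scoop_pan [135. 103.] 0.91 [ 337.2 -259.5   12. ] bin [-261.9 -439.1   12. ]
scoop_pan [179. 343.] 0.6 [ 566.3 -308.7   12. ] bin [ -28.9 -463.8   12. ]
scoop [133. 111.] 0.96 [ 342.4 -258.8    0. ] bin [-256.8 -437.9    0. ]
scoop [180. 339.] 0.87 [ 568.1 -311.5    0. ] bin [ -26.8 -466.5    0. ]
wood rows 164 282 cols 311 332 mean 222.88251366120218 321.0336976320583
((320.8886413574219, 223.01080322265625), (19.8812198638916, 118.20439910888672), 1.5911403894424438)
mean-> [ 479.5 -311.   125. ]
(np.int64(164), np.float64(322.5)) [ 475.2 -274.6  131. ]
(np.int64(282), np.float64(320.5)) [ 478.  -348.2  131. ]
```

Run:
```python
from h import *
p,R=scoop_tool([570.5,-309.5,0],2,0,0);print(p);inc(p,R)
```

```text
[ 495.46569642 -312.12025562   97.22399574]
k 1 inc [ 0.017 -0.001  0.153  0.003 -0.008  0.019] |deg| 1.3 mm 61.4
```

Request:
step_arm(
  increments="0 0.017 0 0.08 0 -0.008 0.019;0 0.017 0 0.153 0 -0.008 0.019;0.4 0.017 0 0.153 0 -0.008 0.019;0.8 0.017 0 0.153 0 -0.008 0.019;1 0.017 0 0.153 0 -0.008 0.019;1 0.017 0 0.153 0 -0.008 0.019;1 0.017 0 0.153 0 -0.008 0.019;1 0.017 0 0.153 0 -0.008 0.019",
  squeeze=45,
)

```text
time_s: 18.4
eef_pos: [495.8, -311.1, 96.4]
tool_rot: [0.168, 0.674, 0.698, 0.175]
contact_force: [0.4, 0.1, -0.1]
gripper_width: 0.341
```

Request:
step_arm(
  increments="1 0 0 0 0 0 0;1 0 0 0 0 0 0;1 0 0 0 0 0 0;1 0 0 0 0 0 0;1 0 0 0 0 0 0",
)

```text
time_s: 19.02
eef_pos: [495.8, -311.0, 96.1]
tool_rot: [0.168, 0.674, 0.698, 0.175]
contact_force: [-0.2, 0.1, -0.8]
gripper_width: 0.132
```

Run:
```python
from h import *
s=observe();print(s["eef_pos"],s["contact_force"],s["gripper_width"]*88,s["q"].round(2))
p,R=tool(s);print("yaw",R.as_euler("ZYX",degrees=True))
d=R.inv().apply([0,0,200])/400;print("up200",d.round(3))
```

```text
[ 495.78215858 -310.97182279   96.09875916] [-0.18489119  0.06293918 -0.81716497] 11.618950850276097 [-0.81  0.06  2.22  0.64  0.63 -1.33]
yaw [ 9.20397926e+01 -8.09780078e-02  1.51874567e+02]
up200 [ 0.001  0.236 -0.441]
```

```bash
sed -i 's/SX=-84,SZ=114/SX=-83.4,SZ=112.9/' h.py
cat >> h.py <<'E'
def sc(b,pitch=0,along=0):
    "scoop origin at bin coords b (z above bench), aligned with the bin"
    return scoop_tool(b2w(b),BY,pitch,along)
E
python3 - <<'E'
from h import *
p,R=scoop_tool([571,-308.4,0],2.0);print(p);
p,R=scoop_tool([571,-308.4,150],2.0);inc(p,R)
p,R=sc([-84,0,150]);print(p);
E
```

```text
[ 496.56533092 -310.99931592   96.12399574]
k 1 inc [ 0.     0.179 -0.33   0.002 -0.002 -0.   ] |deg| 0.2 mm 150.0
[486.40556389 166.23071672 246.12399574]
```

Request:
step_arm(
  increments="1 0 0.05 -0.1 0 0 0;1 0 0.12 -0.22 0 0 0;1 0 0.18 -0.33 0 0 0;1 0 0.18 -0.33 0 0 0;1 0 0.18 -0.33 0 0 0",
)

```text
time_s: 19.65
eef_pos: [496.2, -310.4, 244.9]
tool_rot: [0.167, 0.674, 0.698, 0.175]
contact_force: [1.0, 0.6, -3.3]
gripper_width: 0.135
```

Run:
```python
from h import *
print(observe()["eef_pos"],observe()["contact_force"],observe()["gripper_width"]*88,observe()["q"].round(2))
inc(*sc([-70,0,150]))
```

```text
[ 496.17766347 -310.39422903  244.94832736] [ 0.96753325  0.55151551 -3.32702994] 11.898059865863564 [-0.81 -0.12  2.08  0.47  0.9  -1.09]
k 1.19 inc [ 1.     0.04   0.021  0.    -0.056  0.1  ] |deg| 8.1 mm 475.2
```

Request:
step_arm(
  increments="1 0.12 0 0 0 -0.01 0.02;1 0.27 0.01 0 0 -0.02 0.03;1 0.42 0.02 0.01 0 -0.03 0.05;1 0.57 0.03 0.01 0 -0.04 0.06;1 0.72 0.03 0.02 0 -0.05 0.08;1 0.86 0.04 0.02 0 -0.05 0.1;1 0.96 0.04 0.02 0 -0.056 0.1;1 1 0.04 0.02 0 -0.056 0.1",
)

```text
time_s: 20.65
eef_pos: [498.2, 91.6, 243.5]
tool_rot: [0.177, 0.713, 0.659, 0.162]
contact_force: [-0.4, -0.2, -2.2]
gripper_width: 0.134
```

Run:
```python
from h import *
print(observe()["eef_pos"],observe()["q"].round(2))
inc(*sc([-82,0,150]))
```

```text
[498.20981744  91.59364864 243.46737002] [ 0.23 -0.36  2.26 -0.21  0.78  0.42]
k 1 inc [ 0.183 -0.032 -0.025 -0.004 -0.009  0.022] |deg| 1.5 mm 75.1
```

Request:
step_arm(
  increments="1 0.1 -0.02 -0.015 0 0 0.01;1 0.183 -0.032 -0.025 0 -0.009 0.022;1 0.183 -0.032 -0.025 0 -0.009 0.022;1 0.183 -0.032 -0.025 0 -0.009 0.022;1 0.183 -0.032 -0.025 0 -0.009 0.022",
)

```text
time_s: 21.28
eef_pos: [490.4, 162.2, 248.9]
tool_rot: [0.18, 0.723, 0.647, 0.162]
contact_force: [0.6, 0.2, -2.3]
gripper_width: 0.129
```

Run:
```python
from h import *
print(observe()["contact_force"],observe()["q"].round(2))
im=look([("scoop_pan",157),("scoop",150)]);cv2.imwrite("pics/w5.png",im[:,:,::-1])
inc(*sc([-82,0,60]))
inc(*sc([-82,0,8]))
```

```text
[ 0.55277017  0.23627053 -2.30573198] [ 0.43 -0.31  2.22 -0.33  0.83  0.72]
t 21.275 tcp [490.4 162.2 248.9] [ 83.7  -0.  152. ] w 11.4
scoop_pan [204. 347.] 0.9 [561.8 149.4 157. ] bin [-81.7  -8.8 157. ]
scoop [203. 348.] 0.67 [566.7 147.3 150. ] bin [-76.6 -10.3 150. ]
k 1 inc [ 0.008 -0.117  0.204  0.002  0.001 -0.005] |deg| 0.3 mm 94.0
k 1 inc [ 0.008 -0.178  0.318  0.002  0.001 -0.005] |deg| 0.3 mm 145.9
```

View pics/w5.png

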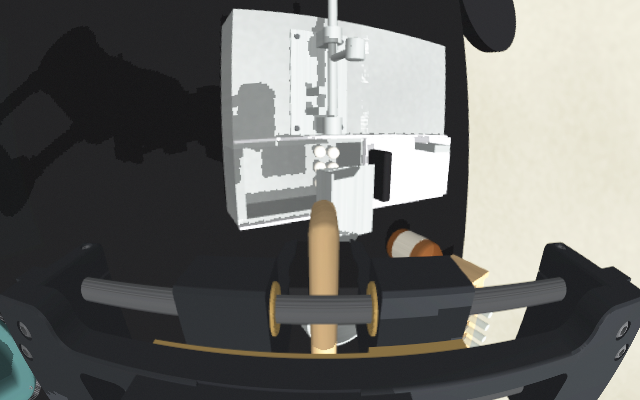

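Run:
```python
from h import *
im=cv2.imread("pics/w5.png")[130:260,290:420]
cv2.imwrite("pics/c5.png",cv2.resize(im,None,fx=4.5,fy=4.5,interpolation=cv2.INTER_NEAREST))
```

```text
(no output)
```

View pics/c5.png

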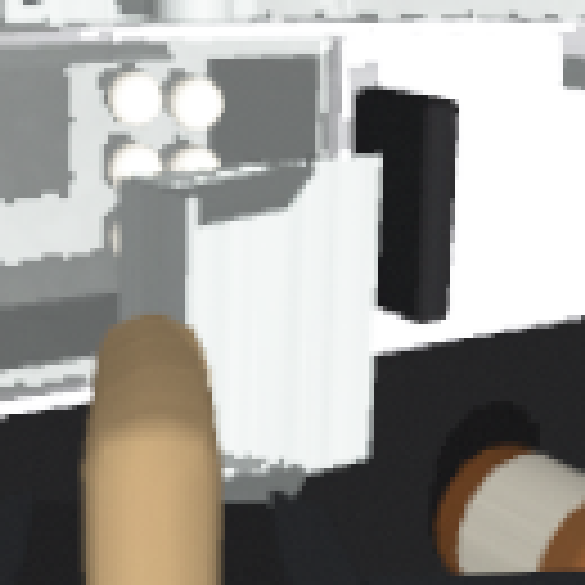

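Run:
```python
from h import *
s=observe()
I=Ro.from_euler("z",-BY,degrees=True)
p,R=tool(s)
p0,R0=scoop_tool([0,0,0],0); S=R*R0.inv(); o=p-S.apply(p0)
print("pred origin bin",I.apply(o-BO).round(1), "yaw/pitch",(I*S).as_euler("ZYX",degrees=True).round(1))
for rc in [(164.4,374.4),(232.2,372.2)]:
    X=onz("wrist",rc,o[2],s);print(I.apply(X-BO).round(1))
for y in (33,-33): print("pred lip",I.apply(o+S.apply([30,y,0])-BO).round(1))
```

```text
pred origin bin [-78.9  -3.5 154. ] yaw/pitch [-0.3 -0.1  0.1]
[-49.4  24.2 154. ]
[-48.8 -42.6 154. ]
pred lip [-48.8  29.3 154.1]
pred lip [-49.1 -36.7 154. ]
```

Run:
```python
from h import *
im=look([("scoop_pan",162),("hatch_handle",90),("bin_notch",98),("scoop_grip",266)])
s=observe();I=Ro.from_euler("z",-BY,degrees=True)
for d in spot_in("wrist","ball0"):
    print("ball",np.round(d["centre"]),round(d["score"],2),I.apply(onz("wrist",d["centre"],16,s)-BO).round(1))
p,R=tool(s);p0,R0=scoop_tool([0,0,0],0); S=R*R0.inv(); o=p-S.apply(p0)
print("pred origin bin",I.apply(o-BO).round(1))
a=cv2.imread("pics/w5.png");t=a[150:245,330:378]
r=cv2.matchTemplate(im[:,:,::-1].copy(),t,cv2.TM_CCOEFF_NORMED);print(cv2.minMaxLoc(r))
```

```text
t 21.425 tcp [490.9 162.5 250. ] [ 8.370e+01 -1.000e-01  1.519e+02] w 11.6
scoop_pan [202. 351.] 0.87 [563.9 152.4 162. ] bin [-80.   -5.6 162. ]
hatch_handle [174. 378.] 0.8 [649.1 148.8  90. ] bin [ 5.2 -0.1 90. ]
hatch_handle [241. 399.] 0.62 [680.8  48.8  90. ] bin [ 47.3 -96.2  90. ]
bin_notch [103. 320.] 0.69 [576.4 238.9  98. ] bin [-76.7  81.8  98. ]
ball [152. 316.] 0.68 [-39.   21.2  16. ]
ball [165. 318.] 0.59 [-36.4   4.5  16. ]
ball [154. 335.] 0.57 [-9.9 17.5 16. ]
ball [162. 329.] 0.43 [-20.4   6.4  16. ]
pred origin bin [-78.9  -2.6 154.5]
(-0.5805160403251648, 0.9839736223220825, (143, 70), (330, 150))
```

Run:
```python
from h import *
inc(*sc([-83,4,78]))
```

```text
k 1 inc [ 0.016 -0.099  0.164  0.002  0.    -0.004] |deg| 0.3 mm 76.7
```

Request:
step_arm(
  increments="1 0.016 -0.05 0.08 0 0 0;1 0.016 -0.1 0.164 0 0 -0.004;1 0.016 -0.1 0.164 0 0 -0.004;1 0.016 -0.1 0.164 0 0 -0.004;1 0.016 -0.1 0.164 0 0 -0.004",
)

```text
time_s: 22.35
eef_pos: [488.9, 171.2, 176.3]
tool_rot: [0.181, 0.721, 0.648, 0.164]
contact_force: [-0.2, -0.5, -1.6]
gripper_width: 0.133
```

Run:
```python
from h import *
im=look([("scoop_pan",88),("hatch_handle",90)]);print(observe()["contact_force"],observe()["q"].round(2))
cv2.imwrite("pics/w6.png",cv2.resize(im[110:260,230:430,::-1],None,fx=4,fy=4,interpolation=cv2.INTER_NEAREST))
s=observe();I=Ro.from_euler("z",-BY,degrees=True)
p,R=tool(s);p0,R0=scoop_tool([0,0,0],0); S=R*R0.inv(); o=p-S.apply(p0)
print("pred origin bin",I.apply(o-BO).round(1))
```

```text
t 22.35 tcp [488.9 171.2 176.3] [ 8.400e+01 -1.000e-01  1.517e+02] w 11.7
scoop_pan [203. 348.] 0.81 [559.2 161.2  88. ] bin [-85.6   2.7  88. ]
hatch_handle [195. 423.] 0.81 [650.4 148.   90. ] bin [ 6.5 -0.8 90. ]
[ 0.44922206 -0.26469182 -1.39885674] [ 0.45 -0.23  2.31 -0.41  0.68  0.83]
pred origin bin [-82.2   4.9  79.6]
```

View pics/w6.png

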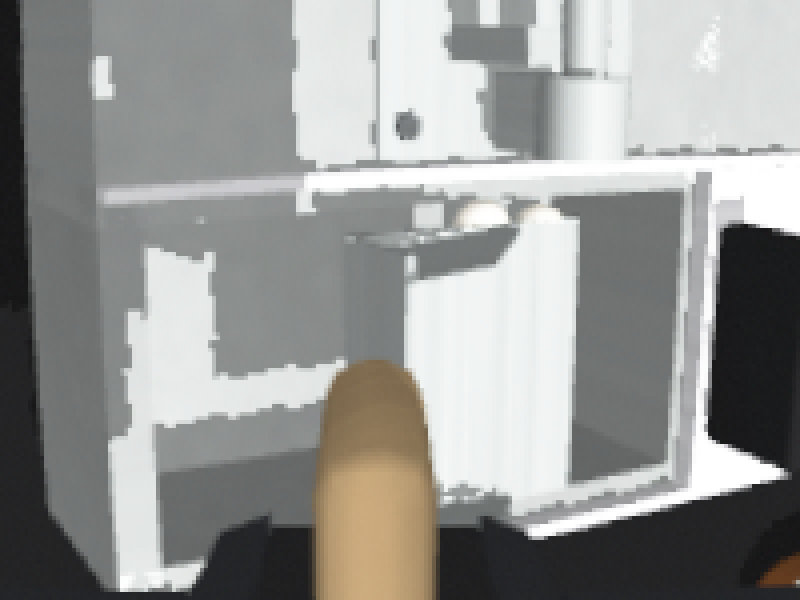

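Run:
```python
from h import *
s=observe();I=Ro.from_euler("z",-BY,degrees=True)
for n,(x,y),z in [("lipL",(580,215),79.6),("lipR",(570,487),79.6),("wallL",(600,187),66),("wallL2",(320,197),66),("wallR",(600,487),66),("farwall L",(685,185),66),("farR",(672,465),66),("nearwallin",(103,205),66),("corner out near",(113,590),66)]:
    X=onz("wrist",(110+y/4,230+x/4),z,s);print(n,I.apply(X-BO).round(1))
```

```text
lipL [-52.1  33.4  79.6]
lipR [-51.5 -33.6  79.6]
wallL [-35.5  37.4  66. ]
wallL2 [-111.7   39.6   66. ]
wallR [-30.8 -42.2  66. ]
farwall L [-7.  36.7 66. ]
farR [ -5.4 -40.7  66. ]
nearwallin [-159.9   41.7   66. ]
corner out near [-163.1  -41.8   66. ]
```

Run:
```python
from h import *
inc(*sc([-83,3.5,10]))
```

```text
k 1 inc [-0.003 -0.083  0.152  0.004 -0.001 -0.   ] |deg| 0.3 mm 69.2
```

Request:
step_arm(
  increments="1 -0.003 -0.025 0.045 0 0 0;1 -0.003 -0.05 0.09 0 0 0;1 -0.003 -0.07 0.125 0 0 0;1 -0.003 -0.083 0.152 0 0 0;1 -0.003 -0.083 0.152 0 0 0;1 -0.003 -0.083 0.152 0 0 0",
)

```text
time_s: 23.25
eef_pos: [486.8, 169.4, 104.4]
tool_rot: [0.181, 0.721, 0.649, 0.162]
contact_force: [-0.0, 0.6, -1.6]
gripper_width: 0.131
```

```bash
cat >> h.py <<'E'
def rep():
    s=observe();I=Ro.from_euler("z",-BY,degrees=True)
    p,R=tool(s);p0,R0=scoop_tool([0,0,0],0); S=R*R0.inv(); o=p-S.apply(p0)
    print("t",s["time_s"],"scoop bin",I.apply(o-BO).round(1),"ypr",(I*S).as_euler("ZYX",degrees=True).round(1),"F",s["contact_force"].round(1),"q",s["q"].round(2),"w",round(s["gripper_width"]*88,1))
E
python3 - <<'E'
from h import *
rep()
inc(*sc([-83,3.5,7.5]))
E
```

```text
t 23.25 scoop bin [-83.8   3.2   8.5] ypr [ 0.  -0.1 -0. ] F [-0.   0.6 -1.6] q [ 0.45 -0.13  2.37 -0.52  0.53  0.96] w 11.5
k 1 inc [0.001 0.001 0.003 0.002 0.    0.   ] |deg| 0.1 mm 1.3
```

Request:
step_arm(
  increments="1 0 -0.002 0.004 0 0 0;1 0 -0.002 0.004 0 0 0;1 0 0.006 0.008 0 0 0;1 0 0.018 0.015 0 0 0;1 0 0.03 0.021 0 0 0;1 0 0.042 0.028 0 0 0;1 0 0.054 0.034 0 0 0;1 0 0.064 0.04 0 0 0",
)

```text
time_s: 24.25
eef_pos: [517.9, 167.0, 103.9]
tool_rot: [0.181, 0.721, 0.649, 0.164]
contact_force: [-4.9, 0.6, 7.7]
gripper_width: 0.129
```

Run:
```python
from h import *
rep()
```

```text
t 24.25 scoop bin [-52.3   4.3   8.1] ypr [ 0.  -0.3  0.1] F [-4.9  0.6  7.7] q [ 0.41 -0.07  2.33 -0.51  0.5   0.92] w 11.4
```

Request:
step_arm(
  increments="1 -0.002 0.006 0.003 0 0 0;1 -0.002 0.013 0.006 0 0 0;1 -0.002 0.02 0.01 0 0 0;1 -0.002 0.027 0.014 0 0 0;1 -0.002 0.033 0.017 0 0 0;1 -0.002 0.033 0.017 0 0 0",
)

```text
time_s: 25.0
eef_pos: [532.4, 164.5, 103.8]
tool_rot: [0.181, 0.721, 0.649, 0.164]
contact_force: [-1.5, 0.5, 4.8]
gripper_width: 0.13
```

Run:
```python
from h import *
rep()
im=look([("scoop_pan",20)])
cv2.imwrite("pics/w7.png",cv2.resize(im[110:260,230:430,::-1],None,fx=4,fy=4,interpolation=cv2.INTER_NEAREST))
```

```text
t 25.0 scoop bin [-37.7   3.3   8.1] ypr [ 0.  -0.3  0.1] F [-1.5  0.5  4.8] q [ 0.39 -0.05  2.3  -0.49  0.49  0.89] w 11.5
t 25.0 tcp [532.4 164.5 103.8] [ 8.400e+01 -1.000e-01  1.517e+02] w 11.5
scoop_pan [203. 350.] 0.61 [602.5 155.5  20. ] bin [-41.9   1.6  20. ]
```

View pics/w7.png

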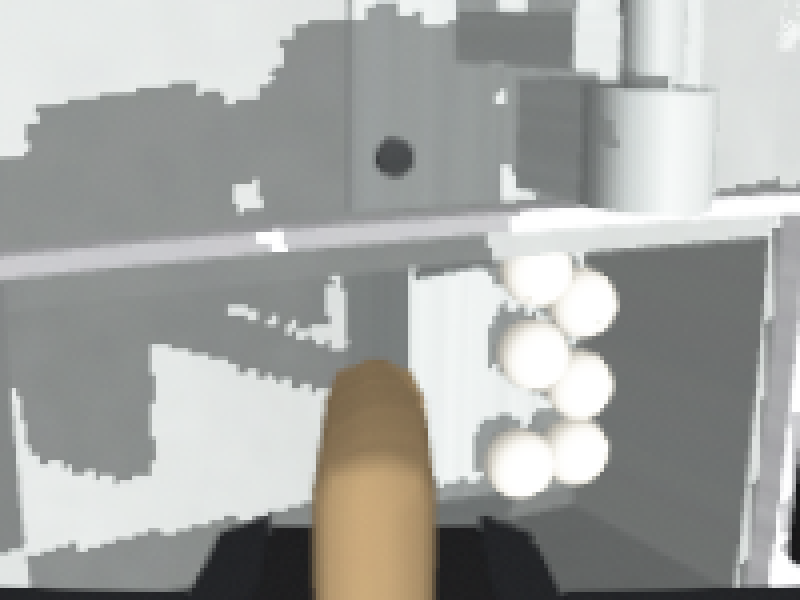

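```bash
cat >> h.py <<'E'
def back(edge,pitch): # bin pose with the back-bottom edge at 'edge'
    t=np.radians(pitch);return sc(np.array(edge)+[30*np.cos(t),0,30*np.sin(t)],pitch)
E
python3 - <<'E'
from h import *
inc(*sc([-35.5,3.3,8.1]))
inc(*back([-65.5,3.3,9],6))
inc(*back([-65,3.3,9.5],11))
inc(*back([-64.5,3.3,10],16))
inc(*back([-64.5,3.3,24],21))
inc(*back([-64.5,3.3,44],25))
E
```

```text
k 1 inc [ 0.     0.006  0.002  0.005 -0.001  0.   ] |deg| 0.3 mm 2.7
k 1 inc [ 0.    -0.02   0.    -0.095 -0.001 -0.   ] |deg| 5.7 mm 8.2
k 1 inc [ 0.    -0.042  0.002 -0.179 -0.001 -0.   ] |deg| 10.7 mm 16.7
k 1 inc [ 0.    -0.063  0.005 -0.262 -0.001 -0.   ] |deg| 15.7 mm 25.2
k 1 inc [ 0.    -0.069 -0.02  -0.345 -0.001 -0.   ] |deg| 20.7 mm 28.5
k 1 inc [ 0.    -0.062 -0.057 -0.412 -0.001 -0.   ] |deg| 24.7 mm 33.9
```

Request:
step_arm(
  increments="1 0 0.006 0.002 0 0 0;1 0 0.006 0.002 0 0 0;1 0 -0.02 0 -0.095 0 0;1 0 -0.042 0.002 -0.179 0 0;1 0 -0.063 0.005 -0.262 0 0;1 0 -0.063 0.005 -0.262 0 0;1 0 -0.063 0.005 -0.262 0 0;1 0 -0.063 0.005 -0.262 0 0",
)

```text
time_s: 26.1
eef_pos: [508.0, 167.0, 99.6]
tool_rot: [0.273, 0.692, 0.623, 0.243]
contact_force: [0.1, -0.3, -1.9]
gripper_width: 0.128
```

Run:
```python
from h import *
rep()
im=read_camera("wrist")
cv2.imwrite("pics/w8.png",cv2.resize(im[110:260,230:430,::-1],None,fx=4,fy=4,interpolation=cv2.INTER_NEAREST))
for d in spot_in("wrist","ball0"):print(np.round(d["centre"]),round(d["score"],2))
inc(*back([-64.5,3.3,24],21))
inc(*back([-64.5,3.3,44],25))
inc(*back([-64.5,3.3,110],25))
```

```text
t 26.1 scoop bin [-40.4   2.7  25.8] ypr [ -0.  -14.8  -0.2] F [ 0.1 -0.3 -1.9] q [ 0.53 -0.1   2.48 -1.31  0.44  1.78] w 11.3
[215. 342.] 0.67
[193. 349.] 0.6
[201. 334.] 0.56
[228. 346.] 0.5
[233. 331.] 0.45
k 1 inc [ 0.    -0.011 -0.002 -0.102  0.003  0.001] |deg| 6.1 mm 4.5
k 1 inc [ 0.     0.005 -0.037 -0.169  0.003  0.001] |deg| 10.1 mm 15.1
k 1 inc [-0.     0.117 -0.158 -0.169  0.003  0.001] |deg| 10.1 mm 78.8
```

View pics/w8.png

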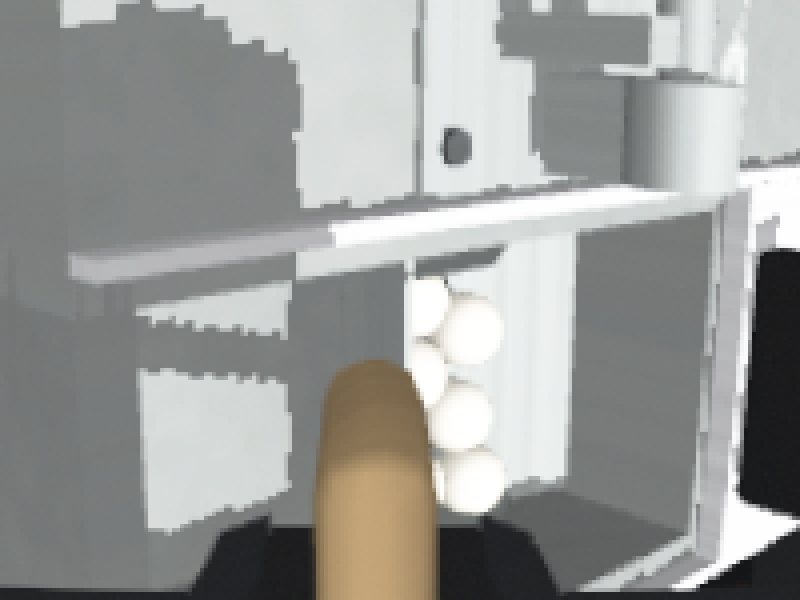

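All six balls sit at the back of the pan. Joint 4 is at its limit, so I'll lift at this pitch.

Request:
step_arm(
  increments="1 0 0.017 -0.018 0.01 0 0;1 0 0.05 -0.055 0.01 0 0;1 0 0.09 -0.1 0 0 0;1 0 0.13 -0.14 0 0 0;1 0 0.17 -0.18 0 0 0;1 0 0.2 -0.21 0 0 0;1 0 0.21 -0.225 0 0 0;1 0 0.21 -0.225 0 0 0",
)

```text
time_s: 27.2
eef_pos: [508.5, 167.1, 223.2]
tool_rot: [0.273, 0.693, 0.622, 0.243]
contact_force: [-1.3, 1.1, -2.7]
gripper_width: 0.136
```

Run:
```python
from h import *
rep()
im=read_camera("wrist")
for d in spot_in("wrist","ball0"):print(np.round(d["centre"]),round(d["score"],2))
s=observe()
X0=sc([0,0,0])[0]
# pour pose: lip at jar centre; print travel pose
print(onz("wrist",(0,0),0,s)[:0])
def pose(jar,zl,pitch,yaw=BY,off=5):  # lip point at jar, lateral off
    S=Ro.from_euler("z",yaw,degrees=True)*Ro.from_euler("y",-pitch,degrees=True)
    o=np.array([jar[0],jar[1],zl])-S.apply([30,-off,0]);return scoop_tool(o,yaw,pitch)
inc(*pose((600,-73),110,15))
```

```text
t 27.2 scoop bin [-40.    2.8 149.4] ypr [ -0.1 -14.9  -0.1] F [-1.3  1.1 -2.7] q [ 0.53 -0.32  2.38 -0.8   0.6   1.2 ] w 12.0
[191. 348.] 0.76
[212. 344.] 0.65
[231. 346.] 0.55
[117. 258.] 0.3
[]
k 1 inc [-0.559 -0.095  0.072 -0.004  0.004  0.001] |deg| 0.3 mm 228.6
```

Request:
step_arm(
  increments="1 -0.03 -0.005 0 0 0 0;1 -0.1 -0.02 0 0 0 0;1 -0.19 -0.04 0.01 0 0 0;1 -0.28 -0.06 0.02 0 0 0;1 -0.37 -0.07 0.04 0 0 0;1 -0.46 -0.08 0.06 0 0 0;1 -0.53 -0.09 0.07 0 0 0;1 -0.56 -0.095 0.07 0 0 0",
)

```text
time_s: 28.3
eef_pos: [477.9, -56.7, 178.8]
tool_rot: [0.271, 0.693, 0.623, 0.241]
contact_force: [-0.1, 1.2, -2.6]
gripper_width: 0.13
```

```bash
cat >> h.py <<'E'
def pose(jar,zl,pitch,yaw=BY,off=5):  # lip point at jar, lateral off
    S=Ro.from_euler("z",yaw,degrees=True)*Ro.from_euler("y",-pitch,degrees=True)
    o=np.array([jar[0],jar[1],zl])-S.apply([30,-off,0]);return scoop_tool(o,yaw,pitch)
E
python3 - <<'E'
from h import *
rep()
look([("jar",0)])
for d in place_of("top","jar")[:0]:pass
read_camera("top");d=place_of("top","jar")[:1];print(d and onz("top",d[0]["centre"],0))
inc(*pose((607,-73),110,15))
inc(*pose((610,-73),75,8))
inc(*pose((610,-73),45,-5))
inc(*pose((610,-73),35,-20))
inc(*pose((610,-73),35,-40))
E
```

```text
t 28.3 scoop bin [ -47.1 -223.1  104.5] ypr [ -0.1 -14.6  -0.2] F [-0.1  1.2 -2.6] q [-0.22 -0.5   2.57  0.22  0.34 -0.29] w 11.4
t 28.3 tcp [477.9 -56.7 178.8] [ 83.8   0.2 137.4] w 11.4
jar [170. 297.] 0.85 [598.8 -62.1   0. ] bin [ -22.6 -215.2    0. ]
[602.93159124 -67.77716607   0.        ]
k 1 inc [ 0.002  0.003  0.013 -0.008  0.004  0.   ] |deg| 0.5 mm 5.2
k 1 inc [ 0.003 -0.009  0.07   0.109  0.004  0.   ] |deg| 6.5 mm 28.2
k 1 inc [ 0.003  0.02   0.116  0.326  0.004 -0.   ] |deg| 19.5 mm 47.2
k 1 inc [ 0.003  0.095  0.147  0.576  0.004 -0.001] |deg| 34.5 mm 70.0
k 1 inc [ 0.003  0.207  0.199  0.909  0.004 -0.002] |deg| 54.5 mm 114.8
```

Run:
```python
from h import *
for z,p in ((95,8),(75,-1),(66,-9),(54,-18),(44,-27),(38,-37)): inc(*pose((611,-72),z,p))
```

```text
k 1 inc [0.006 0.026 0.034 0.109 0.004 0.   ] |deg| 6.5 mm 17.5
k 1 inc [ 0.006  0.048  0.063  0.259  0.004 -0.   ] |deg| 15.5 mm 31.8
k 1 inc [ 0.006  0.082  0.08   0.392  0.004 -0.001] |deg| 23.5 mm 45.9
k 1 inc [ 0.006  0.117  0.11   0.542  0.004 -0.001] |deg| 32.5 mm 64.3
k 1 inc [ 0.006  0.153  0.146  0.692  0.004 -0.001] |deg| 41.5 mm 84.5
k 1 inc [ 0.006  0.198  0.185  0.859  0.004 -0.001] |deg| 51.5 mm 108.4
```

Request:
step_arm(
  increments="1 0.005 0.026 0.034 0.109 0 0;1 0.005 0.048 0.063 0.259 0 0;1 0.005 0.048 0.063 0.259 0 0;1 0.005 0.082 0.08 0.392 0 0;1 0.005 0.117 0.11 0.542 0 0;1 0.005 0.153 0.146 0.692 0 0;1 0.005 0.198 0.185 0.86 0 0;1 0.005 0.198 0.185 0.86 0 0",
)

```text
time_s: 29.55
eef_pos: [588.8, -64.1, 173.4]
tool_rot: [-0.059, 0.741, 0.666, -0.055]
contact_force: [-0.6, -0.3, -1.6]
gripper_width: 0.133
```

Request:
step_arm(
  increments="1 0 0 0 0 0 0;1 0 0 0 0 0 0;1 0 0 0 0 0 0;1 0 0 0 0 0 0",
)

```text
time_s: 30.05
eef_pos: [586.3, -64.6, 180.2]
tool_rot: [-0.056, 0.742, 0.666, -0.052]
contact_force: [-0.0, 0.2, -1.4]
gripper_width: 0.128
```

Run:
```python
from h import *
rep()
im=read_camera("wrist");cv2.imwrite("pics/w9a.png",im[:,:,::-1])
W=[(np.round(d["centre"]).tolist(),round(d["score"],2)) for d in spot_in("wrist","ball0")]
b=read_camera("scene");print(W,[(np.round(d["centre"]).tolist(),round(d["score"],2)) for d in spot_in("scene","ball0")])
a=cv2.resize(im[100:260,220:480,::-1],(520,320));c=cv2.resize(b[170:270,260:390,::-1],(520,400))
cv2.imwrite("pics/w9.png",np.vstack([a,c])[:720]);cv2.imwrite("pics/w9.png",cv2.resize(np.vstack([a,c]),(433,600)))
```

```text
t 30.05 scoop bin [ -32.7 -219.4   58.6] ypr [-0.2 36.8 -0.2] F [-0.   0.2 -1.4] q [-0.15  0.25  1.74 -0.01  1.3  -0.04] w 11.2
[([225.0, 334.0], 0.6), ([192.0, 401.0], 0.58), ([176.0, 408.0], 0.58), ([208.0, 400.0], 0.54), ([150.0, 394.0], 0.45)] [([206.0, 379.0], 0.58)]
```

View pics/w9.png

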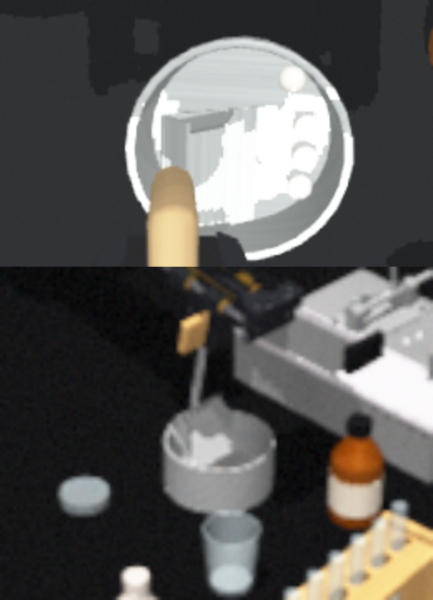

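Several balls show in the jar (a column at the right side of the pan), the jar is upright, and the scoop is empty at 37° mouth down. I have used my 12 pictures, so the rest is checked by numbers. Next I'll raise the scoop and lay it back.

Run:
```python
from h import *
s=observe();p,R=tool(s)
inc(p+[0,0,110],R)
inc(*scoop_tool([571,-308.4,150],2.0))
```

```text
k 1 inc [-0.001 -0.043 -0.272  0.     0.     0.   ] |deg| 0.0 mm 110.0
k 1 inc [-0.637 -0.182 -0.139 -0.614  0.026 -0.136] |deg| 37.8 mm 270.7
```

Request:
step_arm(
  increments="1 0 -0.02 -0.12 0 0 0;1 0 -0.043 -0.27 0 0 0;1 0 -0.043 -0.27 0 0 0;1 -0.13 -0.07 -0.24 -0.12 0 -0.03;1 -0.28 -0.1 -0.2 -0.25 0.01 -0.06;1 -0.43 -0.13 -0.17 -0.38 0.02 -0.1;1 -0.55 -0.16 -0.15 -0.5 0.02 -0.12;1 -0.637 -0.182 -0.139 -0.614 0.026 -0.136",
)

```text
time_s: 31.25
eef_pos: [494.5, -312.1, 244.0]
tool_rot: [0.168, 0.674, 0.698, 0.174]
contact_force: [-0.8, 0.5, -2.1]
gripper_width: 0.134
```

Run:
```python
from h import *
rep()
inc(*scoop_tool([571,-308.4,60],2.0))
```

```text
t 31.25 scoop bin [ -26.2 -464.4  147.9] ypr [ 8. -0.  0.] F [-0.8  0.5 -2.1] q [-0.81 -0.12  2.08  0.47  0.9  -1.09] w 11.8
k 1 inc [ 0.002 -0.099  0.196  0.     0.    -0.001] |deg| 0.1 mm 87.9
```

Run:
```python
from h import *
im=look([("scoop_pan",160)])
print([(np.round(d["centre"]).tolist(),round(d["score"],2)) for d in spot_in("wrist","ball0")])
# pan patch vs the earlier empty-pan picture
a=cv2.imread("pics/w5.png")[175:228,336:372].astype(int);b=im[175:228,336:372,::-1].astype(int)
print("pan diff",np.abs(a-b).mean(), a.mean(),b.mean(), b.std(), a.std())
print(observe()["contact_force"])
im=read_camera("top")
for t in("ball0","jar"):print(t,[(np.round(d["centre"]).tolist(),round(d["score"],2)) for d in spot_in("top",t)])
```

```text
t 31.25 tcp [ 494.5 -312.1  244. ] [ 91.9  -0.  152. ] w 11.8
scoop_pan [204. 350.] 0.75 [ 564.4 -311.8  160. ] bin [ -30.5 -467.1  160. ]
scoop_pan [147. 102.] 0.74 [ 375.4 -254.5  160. ] bin [-224.5 -430.1  160. ]
[([7.0, 344.0], 0.44)]
pan diff 2.9201607267645002 238.0146750524109 240.8925576519916 19.571880646652637 23.23063941959833
[-0.28233652 -0.04634508 -1.37887911]
ball0 []
jar [([183.0, 319.0], 0.86)]
```

Request:
step_arm(
  increments="1 0 -0.04 0.08 0 0 0;1 0 -0.099 0.196 0 0 0;1 0 -0.099 0.196 0 0 0;1 0 -0.099 0.196 0 0 0",
)

```text
time_s: 32.05
eef_pos: [500.0, -310.5, 159.5]
tool_rot: [0.168, 0.673, 0.699, 0.174]
contact_force: [0.6, 0.4, -1.6]
gripper_width: 0.13
```

Run:
```python
from h import *
rep()
inc(*scoop_tool([571,-308.4,1.5],2.0))
inc(*scoop_tool([571,-308.4,-0.5],2.0))
```

```text
t 32.05 scoop bin [ -20.9 -462.1   63.4] ypr [ 8.2  0.  -0. ] F [ 0.6  0.4 -1.6] q [-0.8  -0.03  2.16  0.54  0.74 -1.2 ] w 11.5
k 1 inc [-0.001 -0.08   0.133 -0.    -0.001  0.002] |deg| 0.1 mm 62.0
k 1 inc [-0.001 -0.083  0.137 -0.    -0.001  0.002] |deg| 0.1 mm 64.0
```

Pan empty (the pan patch matches the empty-pan picture, no ball found there). Setting down.

Request:
step_arm(
  increments="1 0 -0.03 0.05 0 0 0;1 0 -0.06 0.1 0 0 0;1 0 -0.074 0.124 0 0 0;1 0 -0.08 0.133 0 0 0;1 0 -0.081 0.135 0 0 0;1 0 -0.081 0.135 0 0 0;1 0 -0.081 0.135 0 0 0",
)

```text
time_s: 32.92
eef_pos: [495.7, -311.8, 96.3]
tool_rot: [0.169, 0.674, 0.698, 0.174]
contact_force: [-0.9, -0.2, 2.7]
gripper_width: 0.129
```

Run:
```python
from h import *
rep();print(observe()["eef_pos"])
inc(*scoop_tool([571,-308.4,-0.5],2.0))
```

```text
t 32.925 scoop bin [-2.490e+01 -4.641e+02  3.000e-01] ypr [ 8.  -0.  -0.1] F [-0.9 -0.2  2.7] q [-0.81  0.06  2.21  0.64  0.63 -1.32] w 11.3
[ 495.7479995  -311.80089982   96.33669797]
k 1 inc [0.002 0.001 0.003 0.    0.001 0.   ] |deg| 0.1 mm 1.3
```

Request:
step_arm(
  increments="0.5 0 0 0 0 0 0;0.5 0 0 0 0 0 0;0.5 0 0 0 0 0 0;0.5 0 0 0 0 0 0;0.4 0 0 -0.02 0 0 0;0.4 0 0 -0.1 0 0 0;0.4 0 0 -0.25 0 0 0;0.4 0 0 -0.4 0 0 0",
)

```text
time_s: 33.92
eef_pos: [418.9, -313.2, 237.7]
tool_rot: [0.167, 0.674, 0.698, 0.174]
contact_force: [0.3, -1.3, 0.1]
gripper_width: 0.602
```

Request:
step_arm(
  increments="0.4 0 0 0 0 0 0;0.4 0 0 0 0 0 0;0.4 0 0 0 0 0 0;0.4 0 0 0 0 0 0",
)

```text
time_s: 34.42
eef_pos: [419.8, -312.7, 234.3]
tool_rot: [0.166, 0.674, 0.698, 0.174]
contact_force: [0.2, -0.4, -0.4]
gripper_width: 0.6
```

Run:
```python
from h import *
s=observe();print(s["eef_pos"],s["contact_force"],s["gripper_width"])
for c in("top","scene"):
    read_camera(c)
    for t,z in (("scoop",0),("scoop_pan",12),("scoop_grip",114),("jar",0),("amber_bottle",0),("beaker",0),("petri",0),("white_bottle",0),("dropper",0),("hatch_handle",90),("bolt_knob",140)):
        print(c,t,[(onz(c,d["centre"],z).round().tolist()[:2],round(d["score"],2)) for d in place_of(c,t)][:3])
    print(c,"balls",[(np.round(d["centre"]).tolist(),round(d["score"],2)) for d in spot_in(c,"ball0")])
```

```text
[ 419.80796181 -312.69764867  234.33881974] [ 0.24678964 -0.35322669 -0.37948825] 0.6000528122674638
top scoop [([574.0, -314.0], 0.78), ([336.0, -256.0], 0.76), ([356.0, -577.0], 0.65)]
top scoop_pan [([562.0, -313.0], 0.85), ([334.0, -258.0], 0.77), ([348.0, -558.0], 0.74)]
top scoop_grip [([268.0, -302.0], 0.8), ([390.0, -493.0], 0.7), ([483.0, -323.0], 0.62)]
top jar [([606.0, -66.0], 0.75), ([488.0, -349.0], 0.58)]
top amber_bottle [([757.0, -19.0], 0.47)]
top beaker [([727.0, -186.0], 0.55), ([577.0, 154.0], 0.46)]
top petri [([518.0, -191.0], 0.67)]
top white_bottle [([716.0, -184.0], 0.64), ([735.0, -358.0], 0.62), ([607.0, -63.0], 0.38)]
top dropper [([468.0, -422.0], 0.61)]
top hatch_handle [([567.0, -302.0], 0.73), ([647.0, 151.0], 0.72)]
top bolt_knob [([595.0, 276.0], 0.36)]
top balls [([152.0, 354.0], 0.71), ([198.0, 389.0], 0.3)]
scene scoop [([575.0, -311.0], 0.89), ([333.0, -243.0], 0.68), ([354.0, -560.0], 0.68)]
scene scoop_pan [([558.0, -301.0], 0.93), ([335.0, -275.0], 0.78), ([356.0, -563.0], 0.68)]
scene scoop_grip [([490.0, -327.0], 0.84), ([387.0, -483.0], 0.64), ([270.0, -309.0], 0.57)]
scene jar [([482.0, 407.0], 0.65), ([442.0, 509.0], 0.41)]
scene amber_bottle [([743.0, -15.0], 0.56)]
scene beaker [([732.0, -191.0], 0.7)]
scene petri [([504.0, -184.0], 0.63)]
scene white_bottle [([743.0, -364.0], 0.95), ([721.0, -193.0], 0.39)]
scene dropper [([454.0, -418.0], 0.67)]
scene hatch_handle [([664.0, 134.0], 0.87)]
scene bolt_knob [([587.0, 287.0], 0.46)]
scene balls [([200.0, 381.0], 0.25)]
```

Run:
```python
from h import *
inc([600,-85,260],down(84))
```

```text
k 1 inc [ 0.556  0.442  0.168  0.465 -0.033  0.131] |deg| 29.0 mm 291.9
```

Request:
step_arm(
  increments="0.4 0.15 0.1 0.02 0.1 0 0.03;0.4 0.3 0.22 0.06 0.22 0 0.06;0.4 0.42 0.34 0.1 0.34 -0.02 0.1;0.4 0.55 0.44 0.168 0.465 -0.033 0.131;0.4 0.55 0.44 0.168 0.465 -0.033 0.131;0.4 0.55 0.44 0.168 0.465 -0.033 0.131;0.4 0.55 0.44 0.168 0.465 -0.033 0.131;0.4 0.55 0.44 0.168 0.465 -0.033 0.131",
)

```text
time_s: 36.72
eef_pos: [598.1, -88.7, 259.4]
tool_rot: [-0.0, 0.744, 0.668, -0.0]
contact_force: [-0.1, -0.8, 0.6]
gripper_width: 0.6
```

Run:
```python
from h import *
im=look([("jar",0),("hatch_handle",90),("petri",0)])
s=observe();cv2.imwrite("pics/w10.png",im[:,:,::-1])
for d in spot_in("wrist","ball0"):print(np.round(d["centre"]),round(d["score"],2),onz("wrist",d["centre"],14,s).round())
# circles by Hough in the jar
g=cv2.cvtColor(np.ascontiguousarray(im),cv2.COLOR_RGB2GRAY);g=cv2.resize(g,None,fx=3,fy=3,interpolation=cv2.INTER_CUBIC)
c=cv2.HoughCircles(g,cv2.HOUGH_GRADIENT,1,20,param1=80,param2=16,minRadius=15,maxRadius=32)
J=np.array([607,-71])
for x,y,r in (c[0] if c is not None else [])[:40]:
    X=onz("wrist",(y/3,x/3),14,s)
    if np.hypot(*(X[:2]-J))<75: print("hough",(y/3).round(),(x/3).round(),r.round(1),X.round())
```

```text
t 36.725 tcp [598.1 -88.7 259.4] [  83.9    0.  -180. ] w 52.8
jar [150. 321.] 0.78 [597.5 -61.4   0. ] bin [ -24.  -214.7    0. ]
petri [244. 271.] 0.74 [ 511.8 -186.1    0. ] bin [ -96.1 -347.7    0. ]
[154. 325.] 0.65 [602. -66.  14.]
[168. 328.] 0.44 [605. -84.  14.]
hough 122.0 350.0 17.2 [638. -28.  14.]
hough 175.0 355.0 18.3 [639. -96.  14.]
hough 162.0 358.0 22.4 [643. -80.  14.]
hough 152.0 327.0 21.8 [605. -64.  14.]
```

Run:
```python
from h import *
b=np.ascontiguousarray(read_camera("scene")[:,:,::-1]);t=np.ascontiguousarray(read_camera("top")[:,:,::-1])
a=cv2.imread("pics/scene0.png");a2=cv2.imread("pics/top0.png")
for n,p,q,bx in [("scene jar",a,b,(212,244,306,342)),("scene amber",a,b,(215,252,355,370)),("scene beaker",a,b,(244,268,320,342)),("scene petri",a,b,(232,244,276,294)),("top jar",a2,t,(166,204,300,338)),("top petri",a2,t,(202,219,343,361)),("top beaker",a2,t,(142,162,344,364))]:
    y0,y1,x0,x1=bx;r=cv2.matchTemplate(q[y0-8:y1+8,x0-8:x1+8],p[y0:y1,x0:x1],cv2.TM_CCOEFF_NORMED);_,m,_,l=cv2.minMaxLoc(r);print(n,"shift",l[0]-8,l[1]-8,round(m,3))
```

```text
scene jar shift 0 0 0.912
scene amber shift 0 0 0.995
scene beaker shift 0 0 0.999
scene petri shift 0 0 0.999
top jar shift -8 4 0.314
top petri shift 1 0 0.773
top beaker shift 0 0 0.781
```

Run:
```python
from h import *
b=read_camera("scene").astype(int);a=cv2.imread("pics/scene0.png")[:,:,::-1].astype(int)
m=((b.min(2)-a.max(2))>60).astype(np.uint8)
n,_,st,c=cv2.connectedComponentsWithStats(m)
for i in range(1,n):
    if st[i,4]>5:print(st[i].tolist(),c[i].round(),onz("scene",c[i][::-1],8).round())
finish_job()
```

```text
[193, 0, 45, 31, 424] [211.  20.] [-2539.  2014.     8.]
[229, 0, 10, 15, 32] [232.   5.] [-2933.  2644.     8.]
[176, 5, 2, 5, 7] [176.   7.] [-3340.  2188.     8.]
[121, 18, 81, 72, 1642] [163.  60.] [-1749.   888.     8.]
[155, 28, 15, 14, 132] [162.  34.] [-2432.  1353.     8.]
[226, 33, 16, 39, 343] [236.  50.] [-1528.  1422.     8.]
[128, 60, 5, 2, 7] [130.  61.] [-1934.   720.     8.]
[321, 63, 3, 2, 6] [322.  64.] [-761. 1579.    8.]
[233, 74, 6, 7, 36] [236.  77.] [-1026.   966.     8.]
[108, 83, 16, 43, 322] [116. 106.] [-1169.   138.     8.]
[145, 85, 9, 11, 42] [150.  89.] [-1269.   440.     8.]
[87, 94, 15, 31, 142] [ 92. 112.] [-1199.     3.     8.]
[126, 97, 14, 23, 186] [134. 109.] [-1049.   185.     8.]
[243, 103, 18, 6, 40] [251. 106.] [-545.  657.    8.]
[205, 117, 10, 18, 29] [210. 125.] [-509.  313.    8.]
[309, 126, 23, 9, 102] [318. 130.] [-12. 639.   8.]
[114, 151, 25, 15, 165] [129. 158.] [-504. -194.    8.]
[308, 153, 12, 7, 22] [313. 156.] [161. 389.   8.]
[375, 163, 6, 12, 38] [378. 167.] [465. 493.   8.]
[115, 164, 42, 26, 459] [134. 176.] [-335. -274.    8.]
[385, 171, 6, 4, 14] [387. 172.] [525. 482.   8.]
[336, 180, 11, 7, 18] [342. 183.] [429. 269.   8.]
[373, 196, 8, 6, 18] [376. 198.] [613. 260.   8.]
[363, 200, 9, 6, 17] [368. 202.] [605. 216.   8.]
[392, 211, 14, 9, 19] [399. 215.] [752. 216.   8.]
the job is handed in; nothing more can be done
```

The job is handed in at about 37 s of robot time, well under the 72 s limit.

**What I did**
- I lifted the bolt handle upright, drew the bolt back until it hit its stop, and slid the hatch open until it hit its stop.
- I picked up the steel scoop by its wooden grip. One pass along the well floor took all six balls, and I lifted them out together.
- I tipped them into the jar with the scoop about 37° mouth-down, then laid the scoop back flat where it had been. The fingers never touched a ball.

**Last checks**
- **Bolt:** about 46 mm drawn. I pulled until it stopped, and later views showed the knob near its drawn position.
- **Hatch:** its grip read about 5–6 mm past the well end, where a full opening should put it.
- **Scoop:** read back in its starting place. The pan matched the earlier empty-pan picture and no ball was found in it.
- **Jar and glassware:** the jar, amber bottle, beaker and petri dish had not shifted in the scene picture. The network also put the white bottle and dropper near their first places. I did not re-check the lidded weigh jar.
- **Bench:** comparing the scene picture with the first one showed no new bright spots on the bench around the bin and jar. It cannot show the parts hidden by the arm.

**What disagreed or was not confirmed**
- I could pick out four balls in the jar, and the network found two. I did not confirm the other two or look into the well again after the pour, although all six had been in the scoop before tipping.
- The wrist camera put the jar about 10 mm from my first estimate, but it read the same before the pour. I take this as a measuring offset.
- The top-camera check of the jar failed because the arm was blocking the view.
- When I let go of the bolt, a slip in my numbers pushed the tool 46 mm further sideways. I did not see the force during that push, but the bolt still showed drawn afterwards.
- Two joints came right up to their limits (joint 4 during the lift, joint 3 on the way to the jar). No fault was reported.

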